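Scoop film spools by colour, tip them into their tray cells and set the count

ROBOT

A 7-joint arm with a two-finger parallel gripper is mounted at the origin on the work surface. World frame = base frame: x ahead of the robot, y to its left, z up, the work surface at z = 0. Lengths are in m, angles in rad, forces in N, time in s.
With the tool pointing down it reaches from about 0.4 to 0.85 m from the base axis. Payload 10.4 kg.
Tool frame: the origin (TCP) lies midway between the tips of the shut fingers; the grasp point (between the pads) lies 19 mm behind it; z points along the fingers, y is the line along which they close (so a half turn about z gives the same grasp; the last joint's range is limited). The gripper opens to 87 mm and grips with 3 to 60 N. Pads are 19 mm wide; open, the fingers measure 117 mm over their backs; the gripper's body (75 mm by 190 mm) begins 51 mm behind the grasp point.
Start: joints at [1.247, 0.332, -0.065, 1.46, 0.022, 1.35, -0.088], TCP at [0.185, -0.597, 0.223] pointing down, gripper open.
Joint ranges: [-2.6, 2.6], [-0.5, 2.12], [-1.47, 1.34], [0.16, 2.42], [-1.27, 4.41], [0.06, 2.06], [-2.6, 2.6]. Speed limits (rad/s): [2.22, 2.22, 2.79, 2.79, 3.14, 3.14, 3.14].

INTERFACE

Orientations are given as a unit quaternion [w, x, y, z].
In Python, from cell import status, optics, r gives the robot as it stands.
- The arm moves only by the shell command python3 -m crank 'ROWS' [FORCE]. ROWS is JSON, a list that holds one entry, the list of rows, each a list of 7 numbers: the shift along the tool's x, y, z in units of 40 mm (1.0 is 40 mm), then the turn, a rotation vector about the tool's x, y, z in units of 6 degrees (1.0 is 6 degrees), then the gripper command: -1 is fully open, 1 is shut, values between are in proportion. In form: [[[x, y, z, wx, wy, wz, jaw], ...]]. A call has 1 to 8 rows; each row shifts and turns the commanded pose from where the row before left it, along the tool's axes as they then stand; what a row does not reach is not made up. A row lasts 1/10 s, in which the tool goes at most 50 mm and 8.59 degrees, less where a joint would pass 70% of its speed; a pose out of reach is approached as far as the arm can. A call is refused whole if a number of a shift passes 1 or a number of a turn 1, either way. A call with a gripper value outside its range is refused whole. The fingers move at their own pace and stop on an object; FORCE is the grip in N (left out, the last holds). Time passes only in rows, so rows that do not move let the fingers close. It gives the time, the measured TCP pose, the force, the opening and the grip force at its end, in the units of the state.
- status.read_state(): the state, without advancing time (a new reading comes with each control period).
- optics.read_camera(name): name is "scene" or "top" or "wrist"; returns a dict with "pixels" (420x560x3 uint8, red, green, blue), "mtx" (3x3 intrinsics, pixels), "rvec" (rotation vector, rad) and "tvec" (3), from world to camera coordinates, as OpenCV has them; the wrist camera has in their place "mount" (4x4, takes a point from camera to tool coordinates, whose origin is the TCP and whose axes are the flange's). Camera axes: x right, y down, z forward; pixel columns grow to the right and rows downward; lengths in m; the calibration is good to about 2 mm. A picture is of the moment at which its call begins: read the wrist's pose just before it. There is no depth.
- r.finish_job(): hands the job in; it is judged then, once.
The state is a dict: "t": time; "joints": joint angles; "joint_velocities": joint speeds; "tau": joint torques, N m; "position": TCP position; "tcp_rot": TCP orientation; "wrist_force": force on the tool from outside, world axes, zero at the start; "ft_torque": the same for the moment, N m; "width": opening from 0.0 (shut) to 1.0 (fully open); "grip_force": force on a finger pad.
Only numpy, scipy, OpenCV 4.12 (cv2) and the standard library are available. Lean on these libraries where they do the work, as an engineer would, in place of code of your own. Each camera call takes 0.05 s, during which the arm holds its last target. There are 200 camera calls.

TASK

First gather all the red film spools from the bench in the aluminium scoop, carry it by its handle to the divided tray and tip them into the cell with the red floor; then do the same with all the blue spools and the cell with the blue floor, so that every spool lies in the cell of its colour. Leave the scoop back upright and squarely on its black pad, the way it lay, and turn the counter's knob until its window shows, centred, how many spools are now in the tray altogether; leave the other things on the bench where they are.

Things in the scene. Friction and masses are not known exactly. Their poses are not given: they have to be found in the camera images.
- tray: grey open tray 255 x 255 mm, 80 mm high, fixed; walls and one cross of dividers, all 5 mm thick and equally high, make four cells of 120 x 120 mm, open on top. Origin: centre of its underside; x and y axes along its sides (at yaw 0, x points away from the robot). Cell centres lie 62.5 mm from the origin along both axes.
- floor_red: red plate, 114 x 114 x 3 mm, fixed as the floor of one cell of the tray, centred in that cell; origin: centre of its underside, 5 mm above the tray's underside; axes as the tray's. Which cell it is changes from start to start.
- floor_blue: blue plate, 114 x 114 x 3 mm, fixed as the floor of one cell of the tray, centred in that cell; origin: centre of its underside, 5 mm above the tray's underside; axes as the tray's. Which cell it is changes from start to start.
- floor_yellow: yellow plate, 114 x 114 x 3 mm, fixed as the floor of one cell of the tray, centred in that cell; origin: centre of its underside, 5 mm above the tray's underside; axes as the tray's. Which cell it is changes from start to start.
- floor_green: green plate, 114 x 114 x 3 mm, fixed as the floor of one cell of the tray, centred in that cell; origin: centre of its underside, 5 mm above the tray's underside; axes as the tray's. Which cell it is changes from start to start.
- pad: black rubber pad on the bench, 215 x 110 x 4 mm, fixed: the scoop's parking place. Origin: centre of its underside; x axis along its length.
- scoop: aluminium scoop, 140 g: flat trough 165 mm long (x -85 to +80), 78 wide (70 inside), floor and walls 4 mm, side and back walls 36 high, open on top and at its mouth (-x end). Black handle post 30 (x) x 14 (y), 105 tall, centred at x +95. Origin on the underside. Parked: x axis along the pad's, origin 12.5 mm to -x of the pad's origin, mouth to the pad's -x. Spools slide out at 25 to 40 degrees mouth-down.
- scoop_lip (a point): middle of the scoop's mouth edge, on its inner floor (x = -85, z = 4 mm in the scoop's frame)
- scoop_handle (a point): place to grip the scoop's handle post: on the post's axis, 85 mm above the scoop's underside and 20 mm below the post's top; axes as the scoop's (grip across y, 14 mm)
- red1: red film spool: round, 60 mm diameter, 26 mm thick, about 35 g; two red flanges with three white labels and dark film between; starts lying flat on the bench. Origin: its centre (13 mm above the bench), z along its axis. Always there.
- blue1: blue film spool: round, 60 mm diameter, 26 mm thick, about 35 g; two blue flanges with three white labels and dark film between; starts lying flat on the bench. Origin: its centre (13 mm above the bench), z along its axis. Always there.
- red2: red film spool: round, 60 mm diameter, 26 mm thick, about 35 g; two red flanges with three white labels and dark film between; starts lying flat on the bench. Origin: its centre (13 mm above the bench), z along its axis. There in some runs only.
- blue2: blue film spool: round, 60 mm diameter, 26 mm thick, about 35 g; two blue flanges with three white labels and dark film between; starts lying flat on the bench. Origin: its centre (13 mm above the bench), z along its axis. There in some runs only.
- blue3: blue film spool: round, 60 mm diameter, 26 mm thick, about 35 g; two blue flanges with three white labels and dark film between; starts lying flat on the bench. Origin: its centre (13 mm above the bench), z along its axis. There in some runs only.
- counter: grey counter housing, fixed, 140 x 140 mm, 58 high; a window 34 x 26 mm in its top, between two red marks, shows one numeral of the drum. Origin: on its underside, under the drum's axis; the window's centre is 45 mm from the axis along the housing's +x. Numerals in the window are upright for someone looking along +x.
- count_drum (a joint): turn of the counter's numbered drum, rad, with its knob; it grows anticlockwise seen from above. Numeral n (0 to 8) is centred in the window at 0.6 n, so each number takes 0.6 rad; range -0.05 to 4.9. Stays where it is left (friction 0.05 N m).
- drum_grip (a point): place to grip the knob: on the vertical drum axis, 83 mm above the bench. The knob is an upright bar 48 mm long, 14 thick, from 58 to 92 mm above the bench; its length lies along this point's x axis (grip across y), which turns with the drum and equals the housing's x axis at joint value 0.
- bottle: clear bottle, 64 mm diameter, 130 mm tall, origin under its centre; a bystander, not to be disturbed
- mug: white mug, 76 mm diameter, 85 mm high; a bystander, origin under its centre
- tape_roll: roll of paper tape lying flat, 84 mm diameter, 20 mm high; a bystander, origin under its centre
- marker: red marker, 120 mm long, 14 mm thick, lying along its x axis; a bystander
- loupe: black loupe, 38 mm diameter, 34 mm high, standing; a bystander, origin under its centre
Things that resemble listed ones, but are neither listed nor needed, are in the scene too. What is shaped like the red2 but pink is not meant.

How it is judged:
By the outcome, as a careful person would: the job done as asked, in the order asked, and still so for the second after the job is handed in, with the robot touching nothing.
Of red2, blue2, blue3 only 1 to 3 are there at a start; the rules pass over those that are not, and their reading is None.
At some moment in a run one of red1, blue1, red2, blue2, blue3 may be knocked a few centimetres aside while the robot is not near it.
It also fails if it takes over 210 s, if anything falls off the work surface, if the arm or the gripper's body presses on something with over 40 N, if the wrist force passes 120 N, or if a joint passes its speed limit or range.

## Working session

There is one attempt and no reset: what is moved stays moved. The work goes in short steps, Python scripts to look and compute and a shell command to move; the robot and the scene stay as the last step left them, time stands still between calls to the robot, and variables do not carry over. Pictures are saved under pics/ and viewed, at most 14 in all, crops included, and the job is handed in when it is done.

```bash
ls; mkdir -p pics; python3 - <<'E'
from cell import status, optics, r
import cv2,numpy as np
s=status.read_state();print(s)
for n in("scene","top"):
    c=optics.read_camera(n);cv2.imwrite(f"pics/{n}0.png",c["pixels"][:,:,::-1]);print(n,c["mtx"],c["rvec"],c["tvec"])
c=optics.read_camera("wrist");print(c["mtx"],c["mount"])
E
```

```text
pics
{'t': 0.0, 'joints': array([ 1.24741472,  0.33285941, -0.06469583,  1.46093292,  0.02160265,
        1.34990256, -0.08848366]), 'joint_velocities': array([ 2.65965828e-04,  1.33899481e-03,  7.66700733e-05, -3.93961151e-05,
        6.02499778e-04,  2.54157806e-04, -5.78256323e-04]), 'tau': array([ 6.74986586e-05, -6.23265338e+01,  2.47051340e-02, -3.89908075e+01,
       -6.13865722e-02,  3.98112042e-02,  1.30284925e-04]), 'position': array([ 0.18504383, -0.59657592,  0.22176572]), 'tcp_rot': array([-6.89342724e-04,  9.88709825e-01,  1.49841207e-01, -1.39585742e-04]), 'wrist_force': array([ 0.26822364, -0.7238967 , -0.01780031]), 'ft_torque': array([-0.00212334,  0.04861439, -0.01604499]), 'grip_force': 0.0, 'width': 1.0034124748627091}
scene [[430.07826452   0.         280.73728595]
 [  0.         430.07826452 209.11848598]
 [  0.           0.           1.        ]] [ 1.97451469  0.92646371 -0.48553734] [-0.28195176 -0.14986495  1.43033129]
top [[409.97254659   0.         279.97702329]
 [  0.         409.97254659 211.75528657]
 [  0.           0.           1.        ]] [ 2.14350126 -2.0991025   0.20861799] [-0.07850252  0.50694832  1.05350993]
[[302.76681864   0.         278.82828825]
 [  0.         302.76681864 202.95573268]
 [  0.           0.           1.        ]] [[ 7.36674406e-04 -9.66134023e-01 -2.58039737e-01  7.00870724e-02]
 [ 9.99999658e-01  6.14433023e-04  5.54370062e-04 -6.46288092e-04]
 [-3.77047642e-04 -2.58040058e-01  9.66134145e-01 -1.62354570e-01]
 [ 0.00000000e+00  0.00000000e+00  0.00000000e+00  1.00000000e+00]]
```

View pics/top0.png

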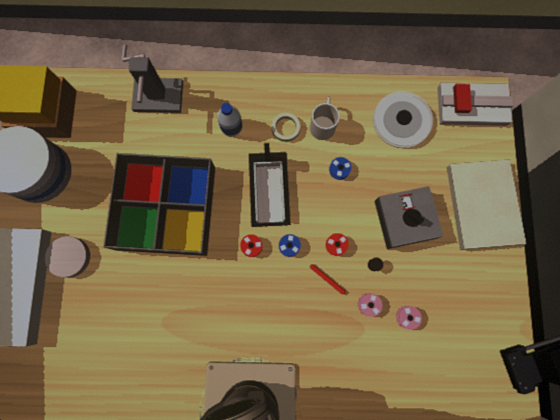

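View pics/scene0.png

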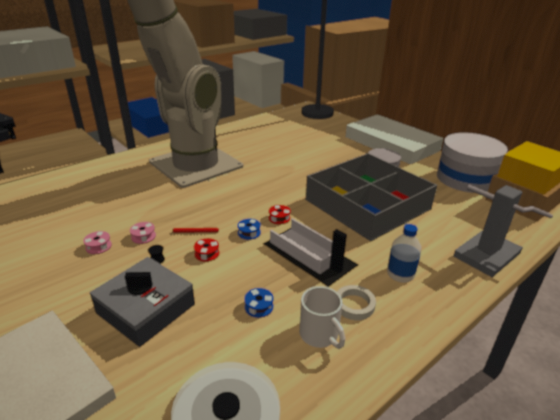

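Top view: red spools at (251,245) and (337,244). Blue spools at (290,245) and (340,168). Scoop trough at (270,195), handle at (267,150), mouth towards the robot. Tray at (160,205), with red at upper left and blue at upper right. Counter at (410,217).
The scene view agrees: reds (280,213) and (207,249); blues (249,229) and (259,302).

Things that could be confused:
- **Red spool:** pink spools (371,305) and (410,318), the marker (328,278) and the red clamp part (462,97).
- **Blue spool:** bottle cap (227,107).
- **Handle:** the vice tool (150,90) and the loupe (375,265).

By the description I choose the saturated red and blue discs.

```bash
cat > h.py <<'E'
import cv2,numpy as np
from scipy.spatial.transform import Rotation as R
from cell import status, optics, r
def snap(n):
    s=status.read_state(); c=optics.read_camera(n)
    if n=="wrist":
        q=s["tcp_rot"]; Rt=R.from_quat([q[1],q[2],q[3],q[0]]).as_matrix()
        M=np.array(c["mount"]); Rw=Rt@M[:3,:3]; C=Rt@M[:3,3]+s["position"]
    else:
        A=cv2.Rodrigues(np.array(c["rvec"],float))[0]; Rw=A.T; C=-A.T@np.array(c["tvec"]).ravel()
    return dict(im=np.ascontiguousarray(c["pixels"][:,:,::-1]),K=np.array(c["mtx"]),R=Rw,C=C)
def ray(c,p): 
    d=c["R"]@np.linalg.inv(c["K"])@[p[0],p[1],1]; return d/np.linalg.norm(d)
def onz(c,p,z):
    d=ray(c,p); return c["C"]+d*(z-c["C"][2])/d[2]
def proj(c,P):
    q=c["K"]@c["R"].T@(np.array(P)-c["C"]); return q[:2]/q[2]
def tri(c1,p1,c2,p2):
    d1,d2=ray(c1,p1),ray(c2,p2); A=np.c_[d1,-d2]; t=np.linalg.lstsq(A,c2["C"]-c1["C"],rcond=None)[0]
    a,b=c1["C"]+t[0]*d1,c2["C"]+t[1]*d2; return (a+b)/2,np.linalg.norm(a-b)
def hsv(im):
    return [x.astype(int) for x in cv2.split(cv2.cvtColor(im,cv2.COLOR_BGR2HSV))]
def mask(im,col):
    h,s,v=hsv(im)
    if col=="red": m=((h<6)|(h>174))&(s>195)&(v>70)
    elif col=="blue": m=(h>105)&(h<128)&(s>130)&(v>50)
    elif col=="green": m=(h>45)&(h<85)&(s>100)
    elif col=="yellow": m=(h>20)&(h<32)&(s>170)
    return m.astype(np.uint8)*255
def blobs(im,col,amin=60,k=7):
    m=cv2.morphologyEx(mask(im,col),cv2.MORPH_CLOSE,cv2.getStructuringElement(cv2.MORPH_ELLIPSE,(k,k)))
    o=[]
    for c in cv2.findContours(m,cv2.RETR_EXTERNAL,cv2.CHAIN_APPROX_NONE)[0]:
        h=cv2.convexHull(c); a=cv2.contourArea(h)
        if a>amin:
            M=cv2.moments(h); o.append((round(M["m10"]/M["m00"],1),round(M["m01"]/M["m00"],1),int(a),h))
    return o
E
python3 - <<'E'
from h import *
np.set_printoptions(precision=4,suppress=True)
t,s=snap("top"),snap("scene"); print(t["C"],s["C"])
for col in("red","blue","green","yellow"):
    S=blobs(s["im"],col,40)
    for b in blobs(t["im"],col,60):
        P=onz(t,b[:2],.02); best=sorted((tri(t,b[:2],s,q[:2])[1],q[:3],tri(t,b[:2],s,q[:2])[0]) for q in S)[:1] if 0 else min(((tri(t,b[:2],s,q[:2])[1],i) for i,q in enumerate(S)),default=None)
        print(col,b[:3],"onz.02",P[:2], best and (S[best[1]][:3],tri(t,b[:2],s,S[best[1]][:2])[0],round(best[0],4)))
big=lambda im,x0,y0,x1,y1,f:cv2.resize(im[y0:y1,x0:x1],None,fx=f,fy=f,interpolation=cv2.INTER_CUBIC)
a=big(t["im"],230,130,450,260,3.6); 
b=big(s["im"],130,190,400,300,2.93)
cv2.imwrite("pics/crop1.png",a[:, :792])
for p in ((267,147),(410,217)): print(p,onz(t,p,.105),onz(t,p,.092),onz(t,p,.0))
E
```

```text
[ 0.2969 -0.0667  1.1316] [ 1.1562 -0.6229  0.6504]
red (327.6, 279.2, 171) onz.02 [ 0.3329 -0.1992] ((196.2, 229.6, 121), array([ 0.3341, -0.1996,  0.0067]), np.float64(0.0027))
red (250.9, 245.4, 342) onz.02 [0.4193 0.0092] ((279.0, 214.2, 283), array([0.4197, 0.009 , 0.012 ]), np.float64(0.0018))
red (336.7, 244.2, 356) onz.02 [ 0.4275 -0.2241] ((206.1, 249.7, 402), array([ 0.4282, -0.2258,  0.0117]), np.float64(0.0012))
red (142.8, 182.3, 1169) onz.02 [0.5899 0.3174] ((399.4, 194.6, 41), array([0.5849, 0.3109, 0.0381]), np.float64(0.0007))
red (462.2, 97.3, 362) onz.02 [ 0.8672 -0.5946] ((196.2, 229.6, 121), array([ 0.7228, -0.4272,  0.3245]), np.float64(0.0508))
blue (289.2, 245.0, 326) onz.02 [ 0.4226 -0.0949] ((249.0, 229.0, 310), array([ 0.4234, -0.0953,  0.0115]), np.float64(0.0006))
blue (188.0, 185.1, 1236) onz.02 [0.5846 0.1907] ((371.2, 208.0, 61), array([0.5813, 0.188 , 0.0399]), np.float64(0.0051))
blue (339.7, 167.9, 324) onz.02 [ 0.644  -0.2339] ((258.5, 302.4, 596), array([ 0.6458, -0.2359,  0.0124]), np.float64(0.0019))
blue (226.1, 107.8, 68) onz.02 [0.8184 0.0948] ((410.1, 229.9, 94), array([0.7693, 0.0791, 0.1226]), np.float64(0.0024))
green (548.3, 386.7, 486) onz.02 [ 0.073  -0.7634] None
green (137.0, 227.1, 1371) onz.02 [0.463  0.3226] None
yellow (535.2, 301.4, 212) onz.02 [ 0.286 -0.751] ((338.9, 189.7, 48), array([ 0.5341, -0.3178,  0.4066]), np.float64(0.5895))
yellow (193.1, 231.4, 624) onz.02 [0.4544 0.1684] ((338.9, 189.7, 48), array([0.4606, 0.1745, 0.0439]), np.float64(0.0284))
yellow (21.8, 88.4, 1997) onz.02 [0.8656 0.6946] ((531.9, 166.1, 2234), array([0.8021, 0.6137, 0.124 ]), np.float64(0.0217))
(267, 147) [ 0.6705 -0.0301  0.105 ] [ 0.6752 -0.0297  0.092 ] [ 0.7087 -0.0264  0.    ]
(410, 217) [ 0.4911 -0.3995  0.105 ] [ 0.4935 -0.4037  0.092 ] [ 0.5109 -0.4335  0.    ]
```

View pics/crop1.png

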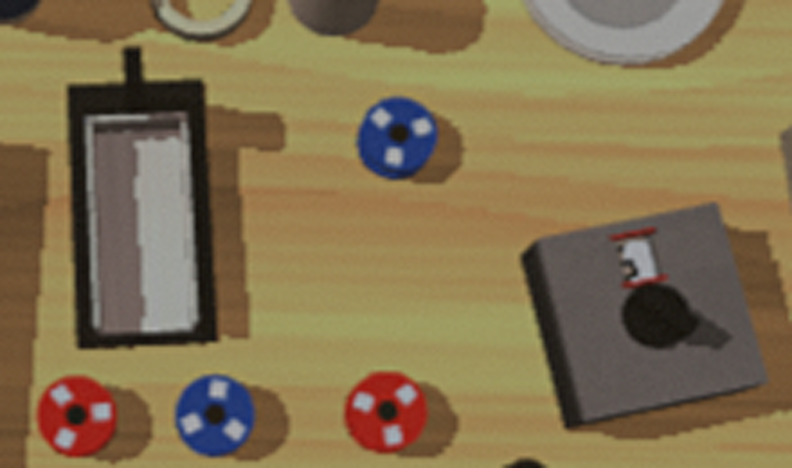

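The crop shows two saturated red discs, two blue discs and the scoop on its pad with the mouth down in the picture. All spool heights come out at about 12 mm, as they should. Next I work out the geometry of the fixed things and move to a wrist view.

```bash
cat >> h.py <<'E'
def plan(P,yaw=None):
    """remaining tool-frame shift in units of 40 mm, and turn about z in units of 6 deg (tool x heading yaw, deg)"""
    s=status.read_state(); q=s["tcp_rot"]; Rt=R.from_quat([q[1],q[2],q[3],q[0]]).as_matrix()
    d=Rt.T@(np.array(P)-s["position"])/.04; y=np.degrees(np.arctan2(Rt[1,0],Rt[0,0]))
    print("pos",s["position"].round(4),"yaw",y.round(2),"t",round(s["t"],2),"shift",d.round(3),"turn",None if yaw is None else round(-((yaw-y+180)%360-180)/6,2),"tilt",np.degrees(np.arccos(-Rt[2,2])).round(2))
E
python3 - <<'E'
from h import *
np.set_printoptions(precision=4,suppress=True)
t=snap("top")
for n,z,ps in(("pad",.004,[(248.9,153.9),(286.9,152.2),(290,224.4),(251.4,226.4)]),("tray",.08,[(117,155),(214,158),(211,255),(106,250)]),("counter",.058,[(230+525/3.6,130+248/3.6),(230+715/3.6,130+205/3.6),(230+765/3.6,130+383/3.6),(230+570/3.6,130+425/3.6)])):
    X=np.array([onz(t,p,z)[:2] for p in ps]); print(n,X.mean(0),[round(float(np.linalg.norm(X[i]-X[(i+1)%4])),4) for i in range(4)],"yaw of 0-3 edge",np.degrees(np.arctan2(*(X[0]-X[3])[::-1])),np.degrees(np.arctan2(*(X[1]-X[2])[::-1])))
plan((.5,-.08,.3),0)
E
python3 -m crank '[[[0.81,-0.715,-0.14,0,0,0.2,-1],[0.81,-0.715,-0.14,0,0,0,-1],[0.81,-0.715,-0.14,0,0,0,-1],[0.81,-0.715,-0.14,0,0,0,-1],[0.81,-0.715,-0.14,0,0,0,-1],[0.81,-0.715,-0.14,0,0,0,-1],[0.81,-0.715,-0.14,0,0,0,-1],[0.81,-0.715,-0.14,0,0,0,-1]]]'
python3 -m crank '[[[0.81,-0.715,-0.14,0,0,0,-1],[0.81,-0.715,-0.14,0,0,0,-1],[0.81,-0.715,-0.14,0,0,0,-1],[0.81,-0.715,-0.14,0,0,0,-1],[0.81,-0.715,-0.14,0,0,0,-1],[0.81,-0.715,-0.14,0,0,0,-1],[0,0,0,0,0,1,-1],[0,0,0,0,0,1,-1]]]'
python3 -m crank '[[[0,0,0,0,0,0,-1]]]'
python3 - <<'E'
from h import *
plan((.5,-.08,.3),0); c=snap("wrist"); cv2.imwrite("pics/w1.png",c["im"]); import pickle; pickle.dump(c,open("w1.pkl","wb"))
E
```

```text
pad [ 0.5835 -0.0363] [0.1096, 0.2111, 0.1076, 0.2116] yaw of 0-3 edge 3.886800850764925 3.3308498977464103
tray [0.5182 0.2415] [0.2602, 0.2595, 0.2694, 0.255] yaw of 0-3 edge -0.7908037579685826 1.2448114573721856
counter [ 0.4992 -0.4115] [0.1482, 0.1374, 0.1482, 0.1351] yaw of 0-3 edge 12.670803705101584 12.664891621324777
pos [ 0.1852 -0.5968  0.2223] yaw 17.24 t 0.3 shift [ 11.346 -10.009  -1.938] turn 2.87 tilt 0.02
t: 1.1
position: [0.371, -0.3034, 0.2678]
tcp_rot: [0.0, 0.99, 0.139, 0.0]
wrist_force: [0.1, -1.2, 0.4]
width: 1.001
grip_force: 0.0
t: 1.9
position: [0.5103, -0.0848, 0.301]
tcp_rot: [-0.0, 0.999, 0.035, 0.0]
wrist_force: [0.0, -0.7, 0.7]
width: 1.002
grip_force: 0.0
t: 2.0
position: [0.5098, -0.0861, 0.3009]
tcp_rot: [0.0, 0.999, 0.035, -0.0]
wrist_force: [0.3, 0.2, -0.6]
width: 0.999
grip_force: 0.0
pos [ 0.5098 -0.0861  0.3009] yaw 3.96 t 2.0 shift [-0.234 -0.17   0.022] turn 0.66 tilt 0.01
```

View pics/w1.png

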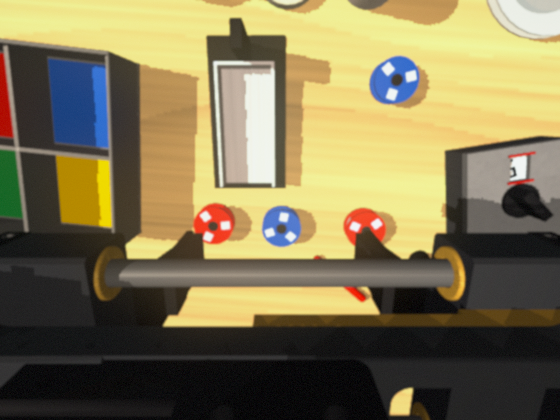

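Wrist view: reds (214,223) and (365,227), blues (282,226) and (394,80), handle top near (236,25), scoop mouth at y≈187 spanning x 216–277. Blue floor at (78,103).

```bash
python3 - <<'E'
from h import *
import pickle
np.set_printoptions(precision=4,suppress=True)
w=pickle.load(open("w1.pkl","rb")); t=snap("top")
for col in("red","blue"):
    T=blobs(t["im"],col,60)
    for b in blobs(w["im"],col,300,9):
        e=[tri(w,b[:2],t,q[:2]) for q in T]; i=int(np.argmin([x[1] for x in e])); print(col,b[:3],"onz.02",onz(w,b[:2],.02)[:2],"tri",e[i][0],round(e[i][1],4))
# handle top: dark, above the pad
v=hsv(w["im"])[2]; 
for y in range(14,50,3): 
    xs=np.where(v[y,215:262]<60)[0]+215; print(y,xs.min() if len(xs) else None,xs.max() if len(xs) else None,end="; ")
vt=hsv(t["im"])[2]; print()
for y in range(140,158,2):
    xs=np.where(vt[y,255:280]<60)[0]+255; print(y,xs.min() if len(xs) else None,xs.max() if len(xs) else None,end="; ")
print()
for p,z in(((216,187),.008),((277,186),.008),((208,37),.004),((285,37),.004)): print(p,onz(w,p,z)[:2])
E
```

```text
red (364.0, 226.7, 1026) onz.02 [ 0.4327 -0.2233] tri [ 0.4283 -0.2307  0.0045] 0.0048
red (213.9, 223.2, 1088) onz.02 [0.4222 0.0085] tri [ 0.4168  0.0212 -0.0004] 0.0173
red (4.1, 103.7, 586) onz.02 [0.5775 0.3026] tri [0.5843 0.3156 0.0121] 0.0166
blue (281.1, 226.1, 1025) onz.02 [ 0.4248 -0.0953] tri [ 0.5901 -0.0289  0.5266] 0.102
blue (78.5, 102.6, 4447) onz.02 [0.5862 0.1991] tri [0.5839 0.1897 0.0319] 0.0054
blue (394.3, 80.0, 1655) onz.02 [ 0.6461 -0.2345] tri [ 0.6569 -0.2542 -0.0248] 0.0111
14 None None; 17 None None; 20 None None; 23 None None; 26 None None; 29 None None; 32 243 243; 35 None None; 38 None None; 41 None None; 44 None None; 47 None None; 
140 262 262; 142 262 262; 144 None None; 146 None None; 148 None None; 150 None None; 152 261 261; 154 261 261; 156 261 261; 
(216, 187) [0.4768 0.0086]
(277, 186) [ 0.4849 -0.0847]
(208, 37) [0.6851 0.0237]
(285, 37) [ 0.6925 -0.0815]
```

```bash
python3 -m crank '[[[-0.51,-0.63,0.6,0,0,0,-1],[-0.51,-0.63,0.6,0,0,0,-1],[-0.51,-0.63,0.6,0,0,0,-1],[-0.51,-0.63,0.6,0,0,0,-1],[0,0,1,0,0,0,-1],[0,0,1,0,0,0,-1],[0,0,1,0,0,0,-1],[0,0,0.8,0,0,0,-1]]]'
python3 -m crank '[[[0,0,0,0,0,0,-1]]]'
python3 -c "
from h import *
plan((.4215,.009,.014),3.6);print(status.read_state()['joints'])
t=snap('top')
for c in('red','blue'): print([(b[:3],onz(t,b[:2],.02)[:2].round(4)) for b in blobs(t['im'],c,100)])
w=snap('wrist')
for c in('red','blue'): print([(b[:3],onz(w,b[:2],.02)[:2].round(4)) for b in blobs(w['im'],c,200,9)])"
```

```text
t: 2.9
position: [0.4206, 0.0081, 0.0512]
tcp_rot: [0.0, 0.999, 0.036, -0.0]
wrist_force: [0.4, -0.8, 0.2]
width: 0.998
grip_force: 0.0
t: 3.0
position: [0.4184, 0.0083, 0.0499]
tcp_rot: [-0.001, 0.999, 0.036, -0.003]
wrist_force: [-0.0, -0.9, 0.6]
width: 1.002
grip_force: 0.0
pos [0.4184 0.0083 0.0499] yaw 4.16 t 3.0 shift [ 0.085 -0.011  0.896] turn 0.09 tilt 0.37
[ 0.53258378  0.12621747 -0.68002807  2.13279237  0.09733091  0.91896004
 -1.7014364 ]
[((328.1, 279.6, 165), array([ 0.3319, -0.2005])), ((336.7, 244.1, 348), array([ 0.4278, -0.2241])), ((142.8, 182.3, 1168), array([0.5899, 0.3174])), ((462.1, 97.3, 364), array([ 0.8671, -0.5943]))]
[((291.7, 245.1, 222), array([ 0.4225, -0.1017])), ((187.9, 185.1, 1238), array([0.5846, 0.1909])), ((339.8, 167.9, 325), array([ 0.644 , -0.2342]))]
[((278.5, 223.2, 5539), array([0.4237, 0.0094]))]
[((426.7, 223.5, 5281), array([ 0.4308, -0.0906]))]
```

```bash
python3 -m crank '[[[0.1,0,0.45,0,0,0.1,-1],[0,0,0.45,0,0,0,-1],[0,0,0,0,0,0,1],[0,0,0,0,0,0,1],[0,0,0,0,0,0,1],[0,0,0,0,0,0,1],[0,0,0,0,0,0,1],[0,0,0,0,0,0,1]]]' 15
python3 -m crank '[[[0,0,-1,0,0,0,1],[0,0,-1,0,0,0,1],[0,0,-0.5,0,0,0,1],[0,0,0,0,0,0,1]]]'
python3 -c "
from h import *
plan((.611,-.034,.115),3.6)"
```

```text
t: 3.9
position: [0.426, 0.0086, 0.0179]
tcp_rot: [0.0, 1.0, 0.03, 0.001]
wrist_force: [-1.5, -0.9, 8.3]
width: 0.683
grip_force: 15.0
t: 4.3
position: [0.4272, 0.0087, 0.1199]
tcp_rot: [0.001, 1.0, 0.03, 0.003]
wrist_force: [-0.0, -0.3, -1.1]
width: 0.678
grip_force: 15.0
pos [0.4272 0.0087 0.1199] yaw 3.44 t 4.3 shift [4.523 1.341 0.149] turn -0.03 tilt 0.32
```

```bash
python3 -m crank '[[[0.88,0.27,0,0,0,0,1],[0.88,0.27,0,0,0,0,1],[0.88,0.27,0,0,0,0,1],[0.88,0.27,0,0,0,0,1],[0.88,0.27,0,0,0,0,1],[0,0,0,0,0,0,1],[0,0,0,0,0,0,1]]]'
python3 -c "
from h import *
plan((.606,-.035,.045),3.6)
c=snap('wrist');cv2.imwrite('pics/w2.png',c['im'])"
```

```text
t: 5.0
position: [0.6037, -0.0343, 0.1153]
tcp_rot: [-0.001, 1.0, 0.03, -0.001]
wrist_force: [0.1, 0.4, -0.3]
width: 0.682
grip_force: 15.0
pos [ 0.6037 -0.0343  0.1153] yaw 3.44 t 5.0 shift [0.061 0.023 1.756] turn -0.03 tilt 0.15
```

View pics/w2.png

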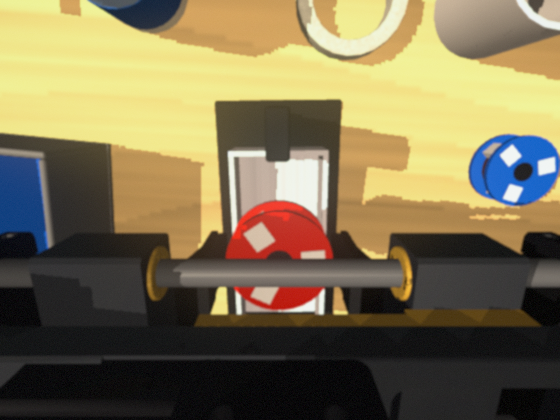

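Spool centred over the scoop (spool at x≈279, scoop walls 229–328), handle at (278,135). Now I lower and release.

```bash
python3 -m crank '[[[0,0,0.8,0,0,0,1],[0,0,0.7,0,0,0,1],[0,0,0.25,0,0,0,1],[0,0,0,0,0,0,1],[0,0,0,0,0,0,0],[0,0,0,0,0,0,-0.6],[0,0,0,0,0,0,-0.6],[0,0,0,0,0,0,-0.6]]]'
python3 -m crank '[[[0,0,-0.7,0,0,0,-0.6],[0,0,-1,0,0,0,-0.8],[0,0,-1,0,0,0,-1],[-1,0,0,0,0,0,-1],[-1,0,0,0,0,0,-1],[0,0,0,0,0,0,-1]]]'
python3 -c "
from h import *
plan((.4305,-.224,.014),3.6)
c=snap('wrist');cv2.imwrite('pics/w3.png',c['im'])
w=c
for c in('red','blue'): print([(b[:3],onz(w,b[:2],.02)[:2].round(4)) for b in blobs(w['im'],c,200,9)])
w=snap('top')
for c in('red','blue'): print([(b[:3],onz(w,b[:2],.02)[:2].round(4)) for b in blobs(w['im'],c,100,9)])"
```

```text
t: 5.85
position: [0.6047, -0.0347, 0.0478]
tcp_rot: [0.0, 1.0, 0.03, 0.001]
wrist_force: [0.5, -0.1, 0.0]
width: 0.788
grip_force: 0.0
t: 6.45
position: [0.5202, -0.04, 0.1547]
tcp_rot: [0.001, 1.0, 0.03, -0.001]
wrist_force: [1.2, -1.0, 0.1]
width: 0.991
grip_force: 0.0
pos [ 0.5202 -0.04    0.1547] yaw 3.42 t 6.45 shift [-2.502  4.45   3.535] turn -0.03 tilt 0.22
[((277.6, 107.7, 3059), array([ 0.6025, -0.0338]))]
[((324.6, 296.1, 856), array([ 0.4067, -0.0976])), ((30.3, 111.2, 7224), array([0.5854, 0.1973])), ((498.9, 71.5, 4510), array([ 0.6462, -0.2331]))]
[((327.9, 279.4, 169), array([ 0.3324, -0.2   ])), ((336.7, 244.2, 363), array([ 0.4275, -0.2241])), ((142.8, 182.5, 1157), array([0.5893, 0.3174])), ((462.1, 97.3, 364), array([ 0.8671, -0.5943]))]
[((187.9, 185.1, 1239), array([0.5846, 0.1909])), ((339.8, 167.9, 325), array([ 0.644 , -0.2342]))]
```

View pics/w3.png

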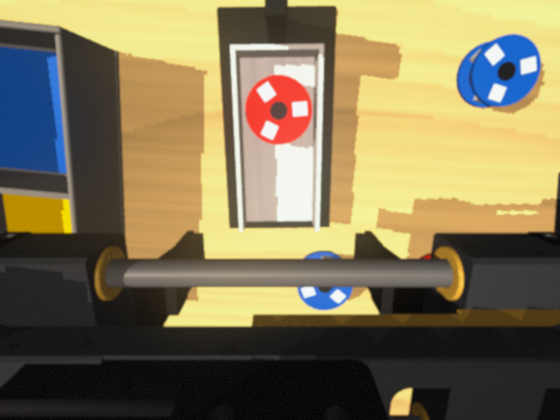

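Red1 lies flat in the scoop at (278,108). Next, red2.

```bash
python3 -m crank '[[[-0.5,0.89,0,0,0,0,-1],[-0.5,0.89,0,0,0,0,-1],[-0.5,0.89,0,0,0,0,-1],[-0.5,0.89,0,0,0,0,-1],[-0.5,0.89,0,0,0,0,-1],[0,0,0.9,0,0,0,-1],[0,0,0.9,0,0,0,-1],[0,0,0.7,0,0,0,-1]]]'
python3 -m crank '[[[0,0,0,0,0,0,-1]]]'
python3 -c "
from h import *
plan((.4305,-.224,.014),3.6)
w=snap('wrist')
for c in('red','blue'): print([(b[:3],onz(w,b[:2],.022)[:2].round(4)) for b in blobs(w['im'],c,200,9)])"
```

```text
t: 7.35
position: [0.4359, -0.2234, 0.0534]
tcp_rot: [-0.0, 1.0, 0.03, 0.0]
wrist_force: [0.1, -0.4, 0.1]
width: 0.999
grip_force: 0.0
t: 7.45
position: [0.434, -0.2221, 0.0519]
tcp_rot: [-0.002, 1.0, 0.03, -0.002]
wrist_force: [-0.8, 0.7, 0.2]
width: 0.998
grip_force: 0.0
pos [ 0.434  -0.2221  0.0519] yaw 3.46 t 7.45 shift [-0.085  0.046  0.948] turn -0.02 tilt 0.32
[((208.3, 311.2, 809), array([ 0.3677, -0.1742])), ((283.3, 227.8, 4888), array([ 0.4353, -0.2245]))]
[((97.7, 221.0, 5041), array([ 0.4324, -0.1002]))]
```

```bash
python3 -m crank '[[[0,0.05,0.5,0,0,0,-1],[0,0,0.47,0,0,0,-1],[0,0,0,0,0,0,1],[0,0,0,0,0,0,1],[0,0,0,0,0,0,1],[0,0,0,0,0,0,1],[0,0,0,0,0,0,1],[0,0,0,0,0,0,1]]]' 15
python3 -m crank '[[[0,0,-1,0,0,0,1],[0,0,-1,0,0,0,1],[0,0,-0.5,0,0,0,1],[0,0,0,0,0,0,1]]]'
python3 -c "
from h import *
plan((.535,-.039,.115),3.6)"
```

```text
t: 8.3
position: [0.4361, -0.2255, 0.0172]
tcp_rot: [0.001, 1.0, 0.03, 0.001]
wrist_force: [-1.2, 0.2, 6.3]
width: 0.684
grip_force: 15.0
t: 8.7
position: [0.4371, -0.2259, 0.1194]
tcp_rot: [0.002, 1.0, 0.03, 0.002]
wrist_force: [-0.3, -1.0, -1.0]
width: 0.682
grip_force: 15.0
pos [ 0.4371 -0.2259  0.1194] yaw 3.43 t 8.7 shift [ 2.723 -4.519  0.107] turn -0.03 tilt 0.32
```

```bash
python3 -m crank '[[[0.54,-0.9,0,0,0,0,1],[0.54,-0.9,0,0,0,0,1],[0.54,-0.9,0,0,0,0,1],[0.54,-0.9,0,0,0,0,1],[0.54,-0.9,0,0,0,0,1],[0,0,0,0,0,0,1],[0,0,0,0,0,0,1]]]'
python3 -c "
from h import *
plan((.535,-.0385,.046),3.6)"
```

```text
t: 9.4
position: [0.532, -0.0379, 0.1151]
tcp_rot: [-0.0, 1.0, 0.031, -0.001]
wrist_force: [-0.6, -0.7, 0.2]
width: 0.684
grip_force: 15.0
pos [ 0.532  -0.0379  0.1151] yaw 3.57 t 9.4 shift [0.077 0.022 1.728] turn -0.01 tilt 0.09
```

```bash
python3 -m crank '[[[0.07,0.02,0.8,0,0,0,1],[0,0,0.7,0,0,0,1],[0,0,0.22,0,0,0,1],[0,0,0,0,0,0,1],[0,0,0,0,0,0,0],[0,0,0,0,0,0,-0.6],[0,0,0,0,0,0,-0.6],[0,0,0,0,0,0,-0.6]]]'
python3 -m crank '[[[0,0,-0.7,0,0,0,-0.6],[0,0,-1,0,0,0,-0.8],[0,0,-1,0,0,0,-1],[0,0,-1,0,0,0,-1],[0,0,-1,0,0,0,-1],[0,0,0,0,0,0,-1]]]'
python3 -c "
from h import *
plan((.666,-.031,.16),3.6)
c=snap('wrist');cv2.imwrite('pics/w4.png',c['im'])
import pickle;pickle.dump(c,open('w4.pkl','wb'))"
```

```text
t: 10.2
position: [0.5356, -0.0397, 0.0481]
tcp_rot: [0.0, 1.0, 0.03, 0.001]
wrist_force: [-0.2, 0.6, -0.4]
width: 0.787
grip_force: 0.0
t: 10.8
position: [0.5377, -0.0392, 0.2413]
tcp_rot: [0.001, 1.0, 0.03, 0.004]
wrist_force: [0.2, 0.1, -0.4]
width: 0.993
grip_force: 0.0
pos [ 0.5377 -0.0392  0.2413] yaw 3.45 t 10.8 shift [ 3.196 -0.016  2.06 ] turn -0.03 tilt 0.52
```

View pics/w4.png

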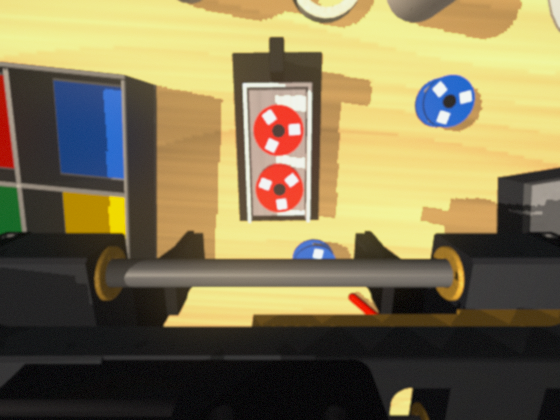

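Both reds are in the scoop at (278,130) and (279,188). Handle top near (277,45), pad corners (234,55), (322,53), (317,220) and (240,220).

```bash
python3 - <<'E'
from h import *
import pickle
np.set_printoptions(precision=4,suppress=True)
w=pickle.load(open("w4.pkl","rb"))
X=np.array([onz(w,p,.004)[:2] for p in((234,54.5),(322,53),(317,220),(240,220))]); print("pad",X.mean(0),X.tolist())
print("yaw",[np.degrees(np.arctan2(*(a-b)[::-1])) for a,b in((X[0],X[3]),(X[1],X[2]))])
v=hsv(w["im"])[2]
for y in range(34,56,2): print(y,v[y,266:290:2])
for p in((277,38),(277,45),(277,52)): print(p,onz(w,p,.109)[:2])
for p,z in(((121,76),.08),((128,187),.08),((15,182),.08)): print("tray",p,onz(w,p,z)[:2])
E
```

```text
pad [ 0.5841 -0.0358] [[0.6853120038714415, 0.024093825520380134], [0.6935139434542442, -0.08220009530264942], [0.4820316014362215, -0.0957059919297441], [0.475620070716921, 0.010758549294778492]]
yaw [np.float64(3.6388024616561707), np.float64(3.654117957102781)]
34 [241 243 242 242 243 242 242 242 242 243 242 242]
36 [242 238 219 202 201 200 201 201 205 236 241 242]
38 [242 221 115  84  83  86  85  85  98 214 242 241]
40 [242 205  92  79  76  78  77  77  79 185 241 242]
42 [242 204  90  76  75  77  77  76  78 181 241 242]
44 [242 201  91  74  78  75  79  75  77 182 240 242]
46 [242 203  90  74  76  75  75  77  77 182 241 242]
48 [242 205  91  76  75  78  78  76  77 181 241 241]
50 [240 209  97  77  78  77  77  78  77 174 235 237]
52 [168 142  84  77  76  75  76  77  74 105 143 147]
54 [82 79 73 77 77 74 79 74 74 75 76 80]
(277, 38) [ 0.6802 -0.0288]
(277, 45) [ 0.6746 -0.0291]
(277, 52) [ 0.6689 -0.0294]
tray (121, 76) [0.6437 0.125 ]
tray (128, 187) [0.5307 0.1251]
tray (15, 182) [0.5289 0.2469]
```

```bash
python3 -m crank '[[[0.8,0,0,0,0,-0.03,-1],[0.8,0,0,0,0,0,-1],[0.8,0,0,0,0,0,-1],[0.8,0,0,0,0,0,-1],[0,0,0.8,0,0,0,-1],[0,0,0.8,0,0,0,-1],[0,0,0.4,0,0,0,-1],[0,0,0,0,0,0,-1]]]'
python3 -c "
from h import *
plan((.6664,-.0302,.070),3.65)"
```

```text
t: 11.65
position: [0.6611, -0.0318, 0.1521]
tcp_rot: [-0.0, 0.999, 0.032, -0.003]
wrist_force: [0.4, 0.0, 1.3]
width: 0.996
grip_force: 0.0
pos [ 0.6611 -0.0318  0.1521] yaw 3.63 t 11.65 shift [ 0.145 -0.03   2.052] turn -0.0 tilt 0.3
```

```bash
python3 -m crank '[[[0.1,-0.03,0.8,0,0,0,-1],[0,0,0.8,0,0,0,-1],[0,0,0.43,0,0,0,-1],[0,0,0,0,0,0,-1],[0,0,0,0,0,0,0],[0,0,0,0,0,0,1],[0,0,0,0,0,0,1],[0,0,0,0,0,0,1]]]' 55
python3 -m crank '[[[0,0,0,0,0,0,1],[0,0,0,0,0,0,1],[0,0,0,0,0,0,1],[0,0,0,0,0,0,1]]]'
python3 -c "
from h import *
plan((.6664,-.0302,.070),3.65)"
```

```text
t: 12.45
position: [0.6674, -0.0302, 0.0752]
tcp_rot: [0.0, 1.0, 0.031, 0.001]
wrist_force: [0.3, 0.5, 0.3]
width: 0.726
grip_force: 0.0
t: 12.85
position: [0.6668, -0.0301, 0.0741]
tcp_rot: [0.0, 1.0, 0.032, -0.0]
wrist_force: [0.7, 0.2, -0.6]
width: 0.356
grip_force: 0.0
pos [ 0.6668 -0.0301  0.0741] yaw 3.62 t 12.85 shift [-0.011  0.001  0.103] turn -0.01 tilt 0.0
```

```bash
python3 -m crank '[[[0,0,0.1,0,0,0,1],[0,0,0,0,0,0,1],[0,0,0,0,0,0,1],[0,0,0,0,0,0,1],[0,0,0,0,0,0,1]]]' 55
python3 -c "
from h import *
plan((.6664,-.0302,.070),3.65);s=status.read_state();print(s['width'],s['grip_force'],s['wrist_force'],s['ft_torque'],s['joints'])"
```

```text
t: 13.35
position: [0.6668, -0.0302, 0.07]
tcp_rot: [0.0, 1.0, 0.032, -0.0]
wrist_force: [-0.3, 0.1, -2.2]
width: 0.155
grip_force: 55.0
pos [ 0.6668 -0.0302  0.07  ] yaw 3.62 t 13.35 shift [-0.01   0.    -0.001] turn -0.01 tilt 0.01
0.15534906465440537 54.998385328799486 [-0.30396691  0.10458135 -2.22787482] [ 0.04322977 -0.16082293  0.01344739] [ 0.40491367  0.61582107 -0.60235856  1.47725795  0.36471915  1.1620223
 -1.76489053]
```

```bash
python3 -m crank '[[[0,0,-0.5,0,0,0,1],[0,0,-0.8,0,0,0,1],[0,0,-0.8,0,-0.5,0,1],[0,0,-0.8,0,-0.5,0,1],[0,0,-0.8,0,-0.5,0,1],[0,0,-0.8,0,0,0,1],[0,0,0,0,0,0,1]]]'
python3 - <<'E'
from h import *
plan((.6664,-.0302,.25),3.65);s=status.read_state();print(s['width'],s['grip_force'],s['wrist_force'],s['joints'])
np.set_printoptions(precision=4,suppress=True)
t=snap("top"); im=cv2.imread("pics/top0.png")
for col in("red","blue","green","yellow"):
    for b in blobs(im,col,400,3):
        if b[0]<220 and b[1]>140 and b[0]>100:
            h=b[3][:,0].astype(float); Q=np.array([onz(t,p,.008)[:2] for p in h])
            print(col,"far x",Q[:,0].max(),"left y",Q[:,1].max(),"near x",Q[:,0].min(),"right y",Q[:,1].min())
cv2.imwrite("pics/c5.png",np.hstack([cv2.resize(im[140:270,95:225],None,fx=3,fy=3,interpolation=cv2.INTER_CUBIC),cv2.resize(t["im"][100:270,95:330],None,fx=1.7,fy=390/170,interpolation=cv2.INTER_CUBIC)]))
E
```

```text
t: 14.05
position: [0.6789, -0.0287, 0.2539]
tcp_rot: [0.002, 0.997, 0.031, -0.075]
wrist_force: [1.3, -0.1, -1.4]
width: 0.156
grip_force: 55.0
pos [ 0.6789 -0.0287  0.2539] yaw 3.62 t 14.05 shift [-0.296  0.018  0.144] turn -0.0 tilt 8.61
0.15553106589171997 54.99851619824767 [ 1.30748613 -0.09749354 -1.37866594] [ 0.30913487  0.63600665 -0.60130302  1.04417147  0.32125305  1.70050695
 -1.71080735]
red far x 0.646251261060618 left y 0.37089482556682896 near x 0.5418889471406563 right y 0.27249838772624974
blue far x 0.640363478434318 left y 0.24515565515032717 near x 0.5361281096216372 right y 0.14191583855082432
green far x 0.5212217547724429 left y 0.3760414756268381 near x 0.40983393954474306 right y 0.2765017221813337
yellow far x 0.5112501616010591 left y 0.19310085810497812 near x 0.4044808049391088 right y 0.14642044474900312
```

View pics/c5.png

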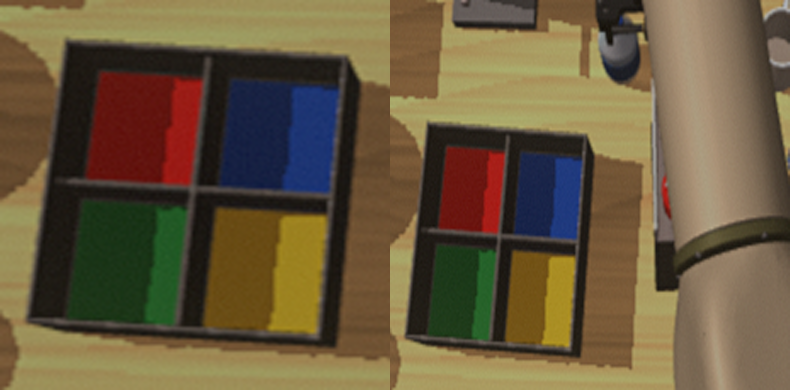

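```bash
python3 - <<'E'
from h import *
np.set_printoptions(precision=4,suppress=True)
t=snap("top")
for p in((67,41),(347,57),(322,337),(29,320),(197,187)): print(onz(t,np.array(p)/3+(95,140),.08)[:2])
c=onz(t,np.array((197,187))/3+(95,140),.08)[:2]
for yaw in(-2.5,):
    a=np.radians(yaw); M=np.array([[np.cos(a),-np.sin(a)],[np.sin(a),np.cos(a)]])
    for n,o in(("red",(.0625,.0625)),("blue",(.0625,-.0625)),("redplatefarleft",(.1195,.1195)),("yellow near right",(-.1195,-.1195))): print(n,c+M@o)
print(proj(t,(.6245,.11,.14)),)
E
```

```text
[0.6518 0.3716]
[0.6424 0.1207]
[0.3923 0.1288]
[0.4016 0.3799]
[0.5209 0.2454]
red [0.5861 0.3051]
blue [0.5806 0.1802]
redplatefarleft [0.6455 0.3595]
yellow near right [0.3963 0.1312]
[210.7084 158.3293]
```

```bash
python3 - <<'E'
from h import *
np.set_printoptions(precision=4,suppress=True)
t=snap("top"); s=snap("scene")
print("bucket top",tri(t,(27,160),s,(472,151)))
print(*[(p,onz(t,p,.11)[:2]) for p in((27,129),(62,162),(27,196))],onz(t,(68,170),0))
plan((.60,.30,.30),88)
E
```

```text
bucket top (array([0.6236, 0.5982, 0.1022]), np.float64(0.004454822591698257))
((27, 129), array([0.7044, 0.603 ])) ((62, 162), array([0.6159, 0.5   ])) ((27, 196), array([0.5237, 0.578 ])) [0.6268 0.541  0.    ]
pos [ 0.6763 -0.0296  0.2481] yaw 3.62 t 14.25 shift [-1.57  -8.345 -1.064] turn -14.06 tilt 9.1
```

```bash
python3 -m crank '[[[0,-0.3,-0.2,0,0.5,0,1],[-0.1,-0.6,-0.3,0,0.5,0,1],[-0.1,-0.8,-0.3,0,0.5,0,1],[-0.12,-0.85,-0.3,0,0,0,1],[-0.12,-0.85,0,0,0,0,1],[-0.12,-0.85,0,0,0,0,1],[-0.12,-0.85,0,0,0,0,1],[-0.12,-0.85,0,0,0,0,1]]]'
python3 -m crank '[[[-0.12,-0.85,0,0,0,0,1],[-0.12,-0.85,0,0,0,0,1],[-0.12,-0.85,0,0,0,0,1],[-0.12,-0.85,0,0,0,0,1],[-0.12,-0.85,0,0,0,0,1],[-0.1,-0.6,0,0,0,0,1],[-0.1,-0.3,0,0,0,0,1],[0,0,0,0,0,0,1]]]'
python3 -c "
from h import *
plan((.591,.40,.30),88);s=status.read_state();print(s['width'],s['joints'])"
```

```text
t: 15.05
position: [0.6321, 0.2068, 0.2926]
tcp_rot: [0.001, 1.0, 0.031, -0.001]
wrist_force: [0.0, -0.5, -1.0]
width: 0.161
grip_force: 55.0
t: 15.85
position: [0.5866, 0.4111, 0.2928]
tcp_rot: [0.0, 0.999, 0.033, -0.001]
wrist_force: [0.7, -1.2, -1.6]
width: 0.156
grip_force: 55.0
pos [0.5866 0.4111 0.2928] yaw 3.79 t 15.85 shift [ 0.091  0.284 -0.181] turn -14.04 tilt 0.11
0.15572019437354903 [-0.28099422  0.61584616 -0.71277532  1.01499341  0.38712294  1.63199677
 -2.37590509]
```

```bash
python3 -m crank '[[[0,0,0,0,0,-0.5,1],[0,0,0,0,0,-1,1],[0,0,0,0,0,-1,1],[0,0,0,0,0,-1,1],[0,0,0,0,0,-1,1],[0,0,0,0,0,-1,1],[0,0,0,0,0,-1,1],[0,0,0,0,0,-1,1]]]'
python3 -m crank '[[[0,0,0,0,0,-1,1],[0,0,0,0,0,-1,1],[0,0,0,0,0,-1,1],[0,0,0,0,0,-1,1],[0,0,0,0,0,-1,1],[0,0,0,0,0,-1,1],[0,0,0,0,0,-0.5,1],[0,0,0,0,0,0,1]]]'
python3 -c "
from h import *
plan((.591,.481,.30),88);s=status.read_state();print(s['width'],s['joints'])
c=snap('wrist');cv2.imwrite('pics/w6.png',c['im'])"
```

```text
t: 16.65
position: [0.5894, 0.4073, 0.2938]
tcp_rot: [0.001, 0.911, 0.412, -0.0]
wrist_force: [-0.8, -0.5, -2.4]
width: 0.155
grip_force: 55.0
t: 17.45
position: [0.5893, 0.4075, 0.2937]
tcp_rot: [0.001, 0.722, 0.692, -0.0]
wrist_force: [0.1, 0.8, -1.7]
width: 0.157
grip_force: 55.0
pos [0.5893 0.4075 0.2937] yaw 87.51 t 17.45 shift [ 1.836 -0.038 -0.159] turn -0.08 tilt 0.07
0.15652124796832143 [-0.17344355  0.68176033 -0.94673718  1.00632744  0.54110885  1.67602776
 -0.97736138]
```

View pics/w6.png

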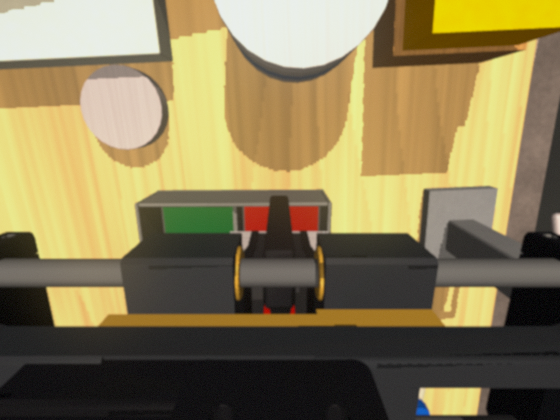

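```bash
python3 -m crank '[[[0.4,0,0,0,0,0,1],[0.6,0,0,0,0,0,1],[0.5,0,0,0,0,0,1],[0.3,0,0,0,0,0,1],[0,0,0,0,1,0,1],[0,0,0,0,1,0,1],[0,0,0,0,1,0,1],[0,0,0,0,0,0,1]]]'
python3 -m crank '[[[-0.2,0,0.63,0,0,0,1],[-0.2,0,0.63,0,0,0,1],[-0.2,0,0.62,0,0,0,1],[0,0,0,0,0,0,1],[0,0,0,0,0,0,1]]]'
python3 -c "
from h import *
plan((.591,.481,.215),88);s=status.read_state();print(s['width'],s['joints'])
q=s['tcp_rot'];Rt=R.from_quat([q[1],q[2],q[3],q[0]]).as_matrix();print('lip',Rt@[-.18,0,.062]+s['position'])"
```

```text
t: 18.3
position: [0.5948, 0.4759, 0.2928]
tcp_rot: [-0.107, 0.716, 0.68, 0.113]
wrist_force: [1.0, -1.4, -2.4]
width: 0.156
grip_force: 55.0
t: 18.8
position: [0.591, 0.4825, 0.2156]
tcp_rot: [-0.108, 0.713, 0.684, 0.112]
wrist_force: [-0.1, -0.2, -2.1]
width: 0.158
grip_force: 55.0
pos [0.591  0.4825 0.2156] yaw 87.61 t 18.8 shift [-0.04   0.002  0.003] turn -0.06 tilt 17.92
0.15828895964323914 [-0.01043786  0.72120347 -1.05115374  1.23686105  0.43954848  1.24355374
 -0.98262101]
lip [0.58463676 0.33042722 0.10122292]
```

```bash
python3 -m crank '[[[-0.16,0,-0.47,0,1,0,1],[-0.16,0,-0.47,0,1,0,1],[-0.16,0,-0.47,0,1,0,1],[0,0,0,0,0,0,1],[0,0,0,0,0,0,1],[0,0,0,0,0,0,1],[0,0,0,0,0,0,1]]]'
python3 -c "
from h import *
plan((.591,.481,.215),88);s=status.read_state();print(s['wrist_force'],s['ft_torque'])
q=s['tcp_rot'];Rt=R.from_quat([q[1],q[2],q[3],q[0]]).as_matrix();print('lip',Rt@[-.18,0,.062]+s['position'])
c=snap('wrist');d=snap('top');e=snap('scene');f=lambda im,s:cv2.resize(im,None,fx=s,fy=s,interpolation=cv2.INTER_CUBIC)
cv2.imwrite('pics/w7.png',np.vstack([np.hstack([f(d['im'][130:270,90:230],2),f(e['im'][130:270,260:460],2)[:, :400]]),f(c['im'],680/560)[:310]]))"
```

```text
t: 19.5
position: [0.5883, 0.4439, 0.2597]
tcp_rot: [-0.214, 0.685, 0.66, 0.223]
wrist_force: [0.1, 1.4, -1.1]
width: 0.158
grip_force: 55.0
pos [0.5883 0.4439 0.2597] yaw 87.84 t 19.5 shift [0.095 0.031 1.45 ] turn -0.03 tilt 36.0
[ 0.09934152  1.4436922  -1.06462802] [-0.81119399 -0.05618349 -0.06713322]
lip [0.58426048 0.33481386 0.10373242]
```

View pics/w7.png

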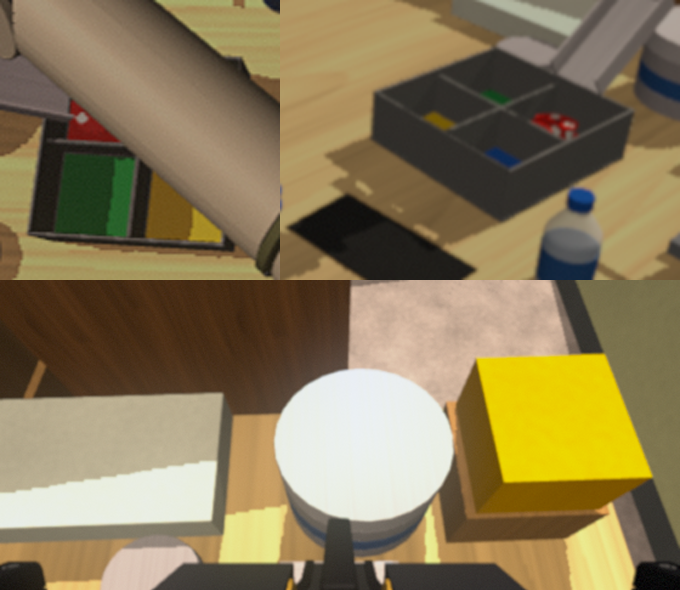

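The spools have slid into the red cell (scene crop, labels at (560,122)). I tip a little further to be sure, then lift and level.

```bash
python3 -m crank '[[[0,0,-0.2,0,0.7,0,1],[0,0,0,0,0,0,1],[0,0,0,0,0,0,1],[0,0,0,0,0,0,1],[0.6,0,-0.8,0,0,0,1],[0.6,0,-0.8,0,0,0,1],[0,0,0,0,-1,0,1],[0,0,0,0,-1,0,1]]]'
python3 -m crank '[[[0,0,0,0,-1,0,1],[0,0,0,0,-1,0,1],[0,0,0,0,-1,0,1],[0,0,0,0,-1,0,1],[0,0,0,0,-0.7,0,1],[0,0,0,0,0,0,1]]]'
python3 -c "
from h import *
plan((.587,.4111,.30),3.62);s=status.read_state();print(s['wrist_force'],s['ft_torque'])
c=snap('wrist');d=snap('top');e=snap('scene');f=lambda im,s:cv2.resize(im,None,fx=s,fy=s,interpolation=cv2.INTER_CUBIC)
print(*[(k,b[:3],onz(d,b[:2],.02)[:2].round(4)) for k in('red','blue') for b in blobs(d['im'],k,100,9)])
cv2.imwrite('pics/w8.png',np.hstack([f(d['im'][100:300,70:260],2),f(e['im'][70:270,260:460],2)]))"
```

```text
t: 20.45
position: [0.5898, 0.4317, 0.3467]
tcp_rot: [-0.166, 0.701, 0.671, 0.175]
wrist_force: [0.5, -0.1, -2.7]
width: 0.157
grip_force: 55.0
t: 21.05
position: [0.5861, 0.4368, 0.3444]
tcp_rot: [-0.0, 0.719, 0.694, -0.001]
wrist_force: [-0.9, 0.6, -2.2]
width: 0.159
grip_force: 55.0
pos [0.5861 0.4368 0.3444] yaw 87.97 t 21.05 shift [-0.641  0.046  1.111] turn 14.06 tilt 0.09
[-0.86921512  0.58759984 -2.16448437] [ 0.15144302 -0.07427266  0.01336688]
('red', (327.5, 279.1, 169), array([ 0.3332, -0.1989])) ('red', (144.7, 180.3, 966), array([0.5958, 0.3126])) ('red', (462.1, 97.6, 370), array([ 0.8662, -0.5942])) ('blue', (289.2, 244.9, 331), array([ 0.4229, -0.0949])) ('blue', (188.0, 185.1, 1249), array([0.5846, 0.1907])) ('blue', (339.7, 167.9, 324), array([ 0.644 , -0.2339]))
```

View pics/w8.png

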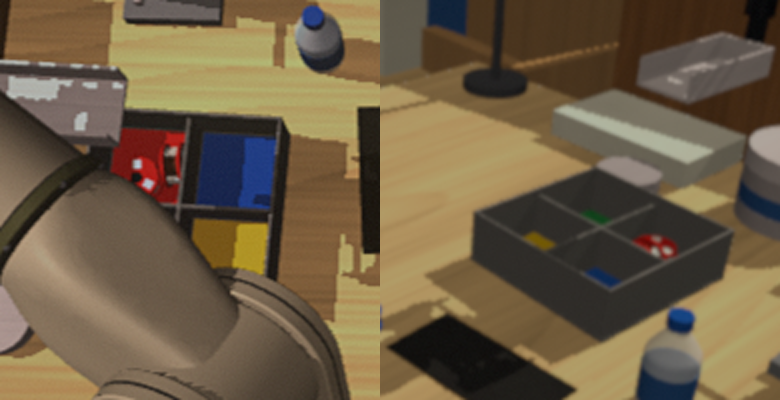

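Both reds are in the red cell, and the scoop is empty. Now I take it back to the pad.

```bash
python3 -m crank '[[[-0.85,0.2,0.1,0,0,0,1],[-0.9,0.2,0.1,0,0,0,1],[-0.9,0.2,0.1,0,0,0,1],[-0.9,0.2,0.1,0,0,0,1],[-0.9,0.2,0.1,0,0,0,1],[-0.9,0.2,0.1,0,0,0,1],[-0.9,0.2,0.1,0,0,0,1],[-0.9,0.2,0.1,0,0,0,1]]]'
python3 -m crank '[[[-0.9,0.2,0,0,0,0,1],[-0.9,0.2,0,0,0,0,1],[0,0,0,0,0,1,1],[0,0,0,0,0,1,1],[0,0,0,0,0,1,1],[0,0,0,0,0,1,1],[0,0,0,0,0,1,1],[0,0,0,0,0,1,1]]]'
python3 -m crank '[[[0,0,0,0,0,1,1],[0,0,0,0,0,1,1],[0,0,0,0,0,1,1],[0,0,0,0,0,1,1],[0,0,0,0,0,1,1],[0,0,0,0,0,1,1],[0,0,0,0,0,1,1],[0,0,0,0,0,1,1]]]'
python3 -c "
from h import *
plan((.6668,-.0302,.15),3.62);print(status.read_state()['joints'])"
```

```text
t: 22.0
position: [0.6414, 0.1406, 0.3132]
tcp_rot: [0.0, 0.723, 0.691, 0.001]
wrist_force: [1.4, 0.1, -0.9]
width: 0.161
grip_force: 55.0
t: 22.8
position: [0.6541, 0.0696, 0.3134]
tcp_rot: [0.0, 0.902, 0.432, 0.001]
wrist_force: [0.2, 0.4, -1.7]
width: 0.156
grip_force: 55.0
t: 23.6
position: [0.6541, 0.0696, 0.3133]
tcp_rot: [-0.0, 1.0, 0.028, 0.001]
wrist_force: [-0.2, -0.2, -1.5]
width: 0.157
grip_force: 55.0
pos [0.6541 0.0696 0.3133] yaw 3.18 t 23.6 shift [0.172 2.511 4.083] turn -0.07 tilt 0.1
[ 0.32019455  0.4754064  -0.75605325  1.17900013  0.31957508  1.60075478
 -1.88236218]
```

```bash
python3 -m crank '[[[0.05,0.6,0.3,0,0,-0.07,1],[0.05,0.65,0.5,0,0,0,1],[0.05,0.65,0.7,0,0,0,1],[0.02,0.6,0.8,0,0,0,1],[0,0,0.9,0,0,0,1],[0,0,0.9,0,0,0,1],[0,0,0,0,0,0,1],[0,0,0,0,0,0,1]]]'
python3 -c "
from h import *
plan((.6668,-.0302,.072),3.62);print(status.read_state()['joints'])"
```

```text
t: 24.4
position: [0.6677, -0.0289, 0.1501]
tcp_rot: [-0.0, 0.999, 0.034, 0.0]
wrist_force: [-0.4, 0.0, -1.2]
width: 0.157
grip_force: 55.0
pos [ 0.6677 -0.0289  0.1501] yaw 3.92 t 24.4 shift [-0.026  0.031  1.952] turn 0.05 tilt 0.05
[ 0.46450662  0.56804559 -0.705431    1.39688542  0.3690189   1.30944114
 -1.75972391]
```

```bash
python3 -m crank '[[[-0.02,0.03,0.6,0,0,0.05,1],[0,0,0.6,0,0,0,1],[0,0,0.5,0,0,0,1],[0,0,0.2,0,0,0,1],[0,0,0,0,0,0,1]]]'
python3 -m crank '[[[0,0,0.06,0,0,0,1],[0,0,0,0,0,0,1]]]'
python3 -c "
from h import *
plan((.6668,-.0302,.070),3.62);s=status.read_state();print(s['wrist_force'],s['ft_torque'])"
```

```text
t: 24.9
position: [0.6676, -0.0292, 0.0741]
tcp_rot: [-0.0, 0.999, 0.032, 0.001]
wrist_force: [-1.4, 0.3, -1.2]
width: 0.156
grip_force: 55.0
t: 25.1
position: [0.6679, -0.0291, 0.072]
tcp_rot: [0.0, 0.999, 0.032, 0.001]
wrist_force: [0.4, 0.2, -1.3]
width: 0.158
grip_force: 55.0
pos [ 0.6679 -0.0291  0.072 ] yaw 3.72 t 25.1 shift [-0.029  0.026  0.05 ] turn 0.02 tilt 0.12
[ 0.40881273  0.15866052 -1.34272851] [ 0.00929533 -0.04155806  0.02229591]
```

Lower the last 2 mm, open partly, rise.

```bash
python3 -m crank '[[[-0.02,0.02,0.05,0,0,0.02,1],[0,0,0,0,0,0,1],[0,0,0,0,0,0,1]]]'
python3 -m crank '[[[0,0,0,0,0,0,0],[0,0,0,0,0,0,-0.5],[0,0,0,0,0,0,-0.5],[0,0,0,0,0,0,-1],[0,0,-0.5,0,0,0,-1],[0,0,-1,0,0,0,-1],[0,0,-1,0,0,0,-1],[0,0,-1,0,0,0,-1]]]'
python3 -m crank '[[[-0.9,0.4,-0.4,0,0,0,-1],[-1,0.4,0,0,0,0,-1],[-1,0.4,0,0,0,0,-1],[-1,0.4,0,0,0,0,-1],[-1,0.4,0,0,0,0,-1],[0,0,0,0,0,0,-1]]]'
python3 -c "
from h import *
plan((.424,-.095,.014),3.62)
w=snap('wrist');d=snap('top');e=snap('scene');cv2.imwrite('pics/w9.png',w['im'])
import pickle;pickle.dump(w,open('w9.pkl','wb'))
print(*[(k,b[:3],onz(d,b[:2],.02)[:2].round(4)) for k in('red','blue') for b in blobs(d['im'],k,100,9)],sep='\n')
print(*[(k,b[:3],onz(w,b[:2],.022)[:2].round(4)) for k in('red','blue') for b in blobs(w['im'],k,300,9)],sep='\n')"
```

```text
t: 25.4
position: [0.6669, -0.0299, 0.0694]
tcp_rot: [0.0, 1.0, 0.031, 0.001]
wrist_force: [1.1, -0.0, 5.0]
width: 0.154
grip_force: 55.0
t: 26.2
position: [0.666, -0.0299, 0.21]
tcp_rot: [-0.0, 0.999, 0.032, -0.0]
wrist_force: [0.5, -0.5, -0.7]
width: 0.798
grip_force: 0.0
t: 26.8
position: [0.4717, -0.1256, 0.2244]
tcp_rot: [0.002, 1.0, 0.029, -0.001]
wrist_force: [0.9, -0.2, -0.6]
width: 1.005
grip_force: 0.0
pos [ 0.4717 -0.1256  0.2244] yaw 3.29 t 26.8 shift [-1.135 -0.85   5.261] turn -0.06 tilt 0.23
('red', (142.7, 182.5, 1154), array([0.5893, 0.3176]))
('red', (462.2, 97.3, 359), array([ 0.8672, -0.5946]))
('blue', (187.9, 185.1, 1240), array([0.5846, 0.1909]))
('blue', (252.2, 216.2, 1555), array([ 0.4246, -0.095 ]))
('blue', (7.0, 74.1, 1337), array([0.5752, 0.1839]))
('blue', (387.8, 29.1, 2810), array([ 0.6449, -0.2339]))
```

View pics/w9.png

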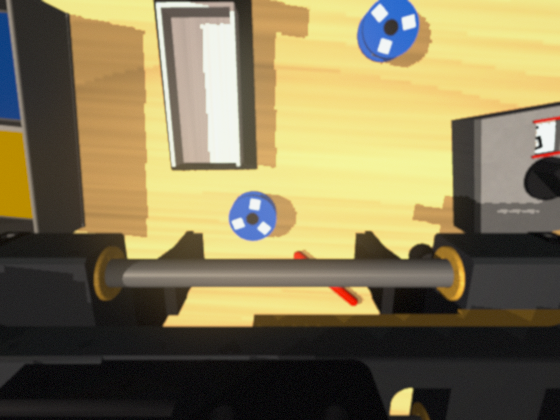

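Scoop is on its pad, empty; blue1 at (252,216), blue2 at (388,29), undisturbed. Next, blue1.

```bash
python3 -m crank '[[[-0.37,-0.28,0.6,0,0,-0.05,-1],[-0.37,-0.28,0.7,0,0,0,-1],[-0.38,-0.28,0.7,0,0,0,-1],[0,0,0.9,0,0,0,-1],[0,0,0.9,0,0,0,-1],[0,0,0.5,0,0,0,-1],[0,0,0,0,0,0,-1]]]'
python3 -c "
from h import *
plan((.4255,-.095,.014),3.62)
w=snap('wrist')
print(*[(k,b[:3],onz(w,b[:2],.022)[:2].round(4)) for k in('red','blue') for b in blobs(w['im'],k,300,9)],sep='\n')"
```

```text
t: 27.65
position: [0.4278, -0.0897, 0.0502]
tcp_rot: [-0.002, 0.999, 0.035, -0.002]
wrist_force: [-0.4, 0.2, 1.5]
width: 0.998
grip_force: 0.0
pos [ 0.4278 -0.0897  0.0502] yaw 4.07 t 27.65 shift [-0.064  0.132  0.904] turn 0.07 tilt 0.3
('blue', (290.1, 225.5, 4423), array([ 0.4318, -0.0964]))
```

```bash
python3 -m crank '[[[0,0.14,0.45,0,0,0.07,-1],[0,0,0.48,0,0,0,-1],[0,0,0,0,0,0,1],[0,0,0,0,0,0,1],[0,0,0,0,0,0,1],[0,0,0,0,0,0,1],[0,0,0,0,0,0,1],[0,0,0,0,0,0,1]]]' 15
python3 -m crank '[[[0,0,-1,0,0,0,1],[0,0,-1,0,0,0,1],[0,0,-0.5,0,0,0,1],[0,0,0,0,0,0,1]]]'
python3 -c "
from h import *
plan((.606,-.0345,.115),3.62)"
```

```text
t: 28.5
position: [0.4299, -0.0973, 0.0162]
tcp_rot: [0.0, 1.0, 0.031, 0.001]
wrist_force: [-1.9, 0.6, 6.7]
width: 0.682
grip_force: 15.0
t: 28.9
position: [0.431, -0.0977, 0.1183]
tcp_rot: [0.001, 1.0, 0.03, 0.002]
wrist_force: [-0.1, 0.1, -0.7]
width: 0.682
grip_force: 15.0
pos [ 0.431  -0.0977  0.1183] yaw 3.49 t 28.9 shift [ 4.462 -1.311  0.1  ] turn -0.02 tilt 0.32
```

```bash
python3 -m crank '[[[0.89,-0.26,0,0,0,0,1],[0.89,-0.26,0,0,0,0,1],[0.89,-0.26,0,0,0,0,1],[0.89,-0.26,0,0,0,0,1],[0.89,-0.26,0,0,0,0,1],[0,0,0,0,0,0,1],[0,0,0,0,0,0,1]]]'
python3 -c "
from h import *
plan((.606,-.0345,.045),3.62)"
```

```text
t: 29.6
position: [0.6032, -0.0336, 0.1138]
tcp_rot: [-0.001, 1.0, 0.031, -0.001]
wrist_force: [-0.4, -0.4, 0.1]
width: 0.681
grip_force: 15.0
pos [ 0.6032 -0.0336  0.1138] yaw 3.57 t 29.6 shift [0.072 0.029 1.72 ] turn -0.01 tilt 0.14
```

```bash
python3 -m crank '[[[0.07,0.03,0.8,0,0,0,1],[0,0,0.7,0,0,0,1],[0,0,0.22,0,0,0,1],[0,0,0,0,0,0,1],[0,0,0,0,0,0,0],[0,0,0,0,0,0,-0.6],[0,0,0,0,0,0,-0.6],[0,0,0,0,0,0,-0.6]]]'
python3 -m crank '[[[0,0,-0.7,0,0,0,-0.6],[0,0,-1,0,0,0,-0.8],[0,0,-1,0,0,0,-1],[0.1,0.9,0,0,0,0,-1],[0.1,0.9,0,0,0,0,-1],[0.1,0.9,0,0,0,0,-1],[0.15,0.9,0,0,0,0,-1],[0.15,0.9,0,0,0,0,-1]]]'
python3 -m crank '[[[0,0,0,0,0,0,-1]]]'
python3 -c "
from h import *
plan((.6455,-.234,.014),3.62)
w=snap('wrist');d=snap('top')
print(*[(k,b[:3],onz(w,b[:2],.022)[:2].round(4)) for k in('red','blue') for b in blobs(w['im'],k,300,9)],sep='\n')
print(*[(k,b[:3],onz(d,b[:2],.02)[:2].round(4)) for k in('red','blue') for b in blobs(d['im'],k,100,9)],sep='\n')"
```

```text
t: 30.4
position: [0.607, -0.0356, 0.0473]
tcp_rot: [0.0, 1.0, 0.03, 0.001]
wrist_force: [-0.2, 0.1, 0.0]
width: 0.791
grip_force: 0.0
t: 31.2
position: [0.6417, -0.2153, 0.155]
tcp_rot: [0.0, 1.0, 0.03, 0.0]
wrist_force: [1.4, -0.4, 0.4]
width: 0.997
grip_force: 0.0
t: 31.3
position: [0.641, -0.2207, 0.154]
tcp_rot: [0.001, 1.0, 0.027, -0.0]
wrist_force: [-0.3, -0.2, -0.2]
width: 1.003
grip_force: 0.0
pos [ 0.641  -0.2207  0.154 ] yaw 3.05 t 31.3 shift [0.097 0.328 3.5  ] turn -0.1 tilt 0.15
('blue', (89.3, 215.5, 1989), array([ 0.6089, -0.0296]))
('blue', (293.9, 189.6, 2636), array([ 0.6468, -0.2354]))
('red', (327.7, 279.2, 168), array([ 0.3329, -0.1994]))
('red', (142.8, 182.3, 1164), array([0.5899, 0.3174]))
('red', (462.1, 97.3, 363), array([ 0.8671, -0.5943]))
('blue', (269.0, 180.6, 338), array([ 0.6025, -0.0353]))
('blue', (187.9, 185.1, 1239), array([0.5846, 0.1909]))
('blue', (338.1, 168.0, 266), array([ 0.6436, -0.2294]))
```

```bash
python3 -m crank '[[[0.12,0.33,0.7,0,0,-0.1,-1],[0,0,0.9,0,0,0,-1],[0,0,0.9,0,0,0,-1],[0,0,0.6,0,0,0,-1],[0,0,0.4,0,0,0,-1],[0,0,0,0,0,0,-1]]]'
python3 -c "
from h import *
plan((.646,-.2345,.014),3.62)"
python3 -m crank '[[[0,0,0,0,0,0,1],[0,0,0,0,0,0,1],[0,0,0,0,0,0,1],[0,0,0,0,0,0,1],[0,0,0,0,0,0,1],[0,0,0,0,0,0,1]]]' 15
python3 -m crank '[[[0,0,-1,0,0,0,1],[0,0,-1,0,0,0,1],[0,0,-0.5,0,0,0,1],[0,0,0,0,0,0,1]]]'
python3 -c "
from h import *
plan((.537,-.0385,.115),3.62)"
```

```text
t: 32.0
position: [0.646, -0.225, 0.0128]
tcp_rot: [-0.001, 0.999, 0.036, -0.001]
wrist_force: [-0.3, -0.2, 0.7]
width: 0.999
grip_force: 0.0
pos [ 0.646  -0.225   0.0128] yaw 4.18 t 32.0 shift [-0.018  0.236 -0.031] turn 0.09 tilt 0.18
t: 32.6
position: [0.6475, -0.2269, 0.0154]
tcp_rot: [0.0, 0.999, 0.036, 0.001]
wrist_force: [-1.0, -0.4, 7.0]
width: 0.68
grip_force: 15.0
t: 33.0
position: [0.6489, -0.2267, 0.1183]
tcp_rot: [0.001, 0.999, 0.036, 0.003]
wrist_force: [0.3, -0.1, 0.5]
width: 0.683
grip_force: 15.0
pos [ 0.6489 -0.2267  0.1183] yaw 4.09 t 33.0 shift [-2.454 -4.892  0.061] turn 0.08 tilt 0.31
```

```bash
python3 -m crank '[[[-0.41,-0.81,0,0,0,0.08,1],[-0.41,-0.81,0,0,0,0,1],[-0.41,-0.81,0,0,0,0,1],[-0.41,-0.81,0,0,0,0,1],[-0.41,-0.81,0,0,0,0,1],[-0.41,-0.82,0,0,0,0,1],[0,0,0,0,0,0,1],[0,0,0,0,0,0,1]]]'
python3 -c "
from h import *
plan((.536,-.0385,.045),3.62)"
```

```text
t: 33.8
position: [0.5357, -0.0383, 0.1139]
tcp_rot: [0.0, 0.999, 0.032, -0.0]
wrist_force: [0.1, -0.2, 0.1]
width: 0.685
grip_force: 15.0
pos [ 0.5357 -0.0383  0.1139] yaw 3.69 t 33.8 shift [0.008 0.004 1.722] turn 0.01 tilt 0.06
```

```bash
python3 -m crank '[[[0,0,0.8,0,0,0,1],[0,0,0.7,0,0,0,1],[0,0,0.22,0,0,0,1],[0,0,0,0,0,0,1],[0,0,0,0,0,0,0],[0,0,0,0,0,0,-0.6],[0,0,0,0,0,0,-0.6],[0,0,0,0,0,0,-0.6]]]'
python3 -m crank '[[[0,0,-0.7,0,0,0,-0.6],[0,0,-1,0,0,0,-0.8],[0,0,-1,0,0,0,-1],[0,0,-1,0,0,0,-1],[0,0,-0.5,0,0,0,-1],[0,0,0,0,0,0,-1]]]'
python3 -c "
from h import *
plan((.6668,-.0302,.15),3.62)
w=snap('wrist')
print(*[(k,b[:3],onz(w,b[:2],.03)[:2].round(4)) for k in('red','blue') for b in blobs(w['im'],k,300,9)],sep='\n')
v=hsv(w['im'])[2]
for y in(20,24,28,32): print(y,v[y,262:298:2])"
```

```text
t: 34.6
position: [0.5368, -0.0386, 0.0465]
tcp_rot: [0.0, 1.0, 0.031, 0.001]
wrist_force: [0.2, -0.2, -0.1]
width: 0.784
grip_force: 0.0
t: 35.2
position: [0.5379, -0.0383, 0.2172]
tcp_rot: [0.001, 0.999, 0.032, 0.003]
wrist_force: [0.1, -0.2, 0.5]
width: 0.994
grip_force: 0.0
pos [ 0.5379 -0.0383  0.2172] yaw 3.61 t 35.2 shift [ 3.219e+00 -3.000e-03  1.698e+00] turn -0.0 tilt 0.33
('blue', (279.8, 155.8, 4826), array([ 0.5715, -0.0373]))
('blue', (76.5, 128.1, 6374), array([0.5878, 0.1921]))
20 [242 243 243 242 242 242 242 242 242 242 243 242 243 243 242 242 242 242]
24 [242 242 242 242 242 242 243 242 243 242 242 243 242 242 242 242 243 242]
28 [242 242 242 241 209 133 124 124 125 125 124 126 181 240 242 242 242 242]
32 [241 242 243 238 157  75  76  77  76  76  78  72 141 239 242 241 242 242]
```

Both blues are in the scoop. Grip the handle again.

```bash
python3 -m crank '[[[0.8,0,0,0,0,0,-1],[0.8,0,0,0,0,0,-1],[0.8,0,0,0,0,0,-1],[0.8,0,0,0,0,0,-1],[0,0,0.8,0,0,0,-1],[0,0,0.8,0,0,0,-0.5],[0,0,0,0,0,0,-0.5],[0,0,0,0,0,0,-0.5]]]'
python3 -c "
from h import *
plan((.6668,-.0302,.070),3.62)"
```

```text
t: 36.05
position: [0.6635, -0.0304, 0.1493]
tcp_rot: [-0.0, 0.999, 0.032, -0.001]
wrist_force: [0.0, 0.2, 0.3]
width: 0.814
grip_force: 0.0
pos [ 0.6635 -0.0304  0.1493] yaw 3.63 t 36.05 shift [8.700e-02 1.000e-03 1.982e+00] turn 0.0 tilt 0.11
```

```bash
python3 -m crank '[[[0.07,0,0.8,0,0,0,-0.5],[0,0,0.7,0,0,0,-0.5],[0,0,0.48,0,0,0,-0.5],[0,0,0,0,0,0,1],[0,0,0,0,0,0,1],[0,0,0,0,0,0,1],[0,0,0,0,0,0,1],[0,0,0,0,0,0,1]]]' 55
python3 -m crank '[[[0,0,0,0,0,0,1],[0,0,0,0,0,0,1],[0,0,0,0,0,0,1],[0,0,0,0,0,0,1],[0,0,0,0,0,0,1]]]' 55
python3 -c "
from h import *
plan((.6668,-.0302,.070),3.62);s=status.read_state();print(s['wrist_force'])"
```

```text
t: 36.85
position: [0.6674, -0.0303, 0.0717]
tcp_rot: [0.0, 1.0, 0.031, 0.001]
wrist_force: [0.6, -0.2, 0.3]
width: 0.382
grip_force: 0.0
t: 37.35
position: [0.6669, -0.0302, 0.0706]
tcp_rot: [0.0, 1.0, 0.032, 0.0]
wrist_force: [0.3, 0.9, 0.3]
width: 0.154
grip_force: 55.0
pos [ 0.6669 -0.0302  0.0706] yaw 3.62 t 37.35 shift [-0.002  0.     0.015] turn -0.0 tilt 0.0
[0.2535766  0.92008333 0.33549532]
```

```bash
python3 -m crank '[[[0,0,-0.5,0,0,0,1],[0,0,-0.8,0,0,0,1],[0,0,-0.8,0,-0.5,0,1],[0,0,-0.8,0,-0.5,0,1],[0,0,-0.8,0,-0.5,0,1],[0,0,-0.8,0,0,0,1],[0,0,0,0,0,0,1]]]'
python3 -m crank '[[[0,-0.3,-0.2,0,0.5,0,1],[-0.1,-0.6,-0.3,0,0.5,0,1],[-0.1,-0.8,-0.3,0,0.5,0,1],[-0.14,-0.85,-0.3,0,0,0,1],[-0.14,-0.85,0,0,0,0,1],[-0.14,-0.85,0,0,0,0,1],[-0.14,-0.85,0,0,0,0,1],[-0.14,-0.85,0,0,0,0,1]]]'
python3 -m crank '[[[-0.14,-0.85,0,0,0,0,1],[-0.14,-0.85,0,0,0,0,1],[-0.14,-0.8,0,0,0,0,1],[-0.14,-0.6,0,0,0,0,1],[-0.1,-0.3,0,0,0,0,1],[0,0,0,0,0,0,1]]]'
python3 -c "
from h import *
plan((.587,.34,.30),88);s=status.read_state();print(s['width'],s['joints'])"
```

```text
t: 38.05
position: [0.6787, -0.0288, 0.2538]
tcp_rot: [0.002, 0.997, 0.031, -0.076]
wrist_force: [1.4, 0.7, -2.2]
width: 0.156
grip_force: 55.0
t: 38.85
position: [0.6284, 0.2067, 0.2932]
tcp_rot: [0.0, 1.0, 0.031, -0.0]
wrist_force: [0.4, -0.3, -2.5]
width: 0.16
grip_force: 55.0
t: 39.45
position: [0.5928, 0.3414, 0.2936]
tcp_rot: [0.0, 0.999, 0.033, -0.001]
wrist_force: [-0.4, -0.6, -1.7]
width: 0.155
grip_force: 55.0
pos [0.5928 0.3414 0.2936] yaw 3.8 t 39.45 shift [-0.147  0.026 -0.16 ] turn -14.03 tilt 0.07
0.15459725168960742 [-0.07830375  0.5720234  -0.84843591  1.12454042  0.41781229  1.61172588
 -2.32699458]
```

```bash
python3 -m crank '[[[0,0,0,0,0,-0.5,1],[0,0,0,0,0,-1,1],[0,0,0,0,0,-1,1],[0,0,0,0,0,-1,1],[0,0,0,0,0,-1,1],[0,0,0,0,0,-1,1],[0,0,0,0,0,-1,1],[0,0,0,0,0,-1,1]]]'
python3 -m crank '[[[0,0,0,0,0,-1,1],[0,0,0,0,0,-1,1],[0,0,0,0,0,-1,1],[0,0,0,0,0,-1,1],[0,0,0,0,0,-1,1],[0,0,0,0,0,-1,1],[0,0,0,0,0,-0.5,1],[0,0,0,0,0,0,1]]]'
python3 -m crank '[[[0.2,-0.05,0,0,0,0,1],[0.2,-0.05,0,0,0,0,1],[0,0,0,0,1,0,1],[0,0,0,0,1,0,1],[0,0,0,0,1,0,1],[0,0,0,0,0,0,1]]]'
python3 -c "
from h import *
plan((.587,.356,.215),88);s=status.read_state();print(s['width'],s['joints'])
q=s['tcp_rot'];Rt=R.from_quat([q[1],q[2],q[3],q[0]]).as_matrix();print('lip',Rt@[-.18,0,.062]+s['position'])
e=snap('scene');print(*[(k,b[:3]) for k in('red','blue') for b in blobs(e['im'],k,60,9)],sep='\n')"
```

```text
t: 40.25
position: [0.5955, 0.3375, 0.294]
tcp_rot: [0.001, 0.911, 0.412, -0.0]
wrist_force: [0.1, 0.2, -1.7]
width: 0.153
grip_force: 55.0
t: 41.05
position: [0.5953, 0.3378, 0.2939]
tcp_rot: [0.0, 0.722, 0.692, -0.0]
wrist_force: [0.5, -0.3, -2.8]
width: 0.156
grip_force: 55.0
t: 41.65
position: [0.5933, 0.3518, 0.2932]
tcp_rot: [-0.108, 0.715, 0.681, 0.113]
wrist_force: [0.5, -0.7, -2.3]
width: 0.159
grip_force: 55.0
pos [0.5933 0.3518 0.2932] yaw 87.16 t 41.65 shift [-0.512 -0.16   1.89 ] turn -0.14 tilt 17.98
0.15882075858419475 [ 0.32684797  0.62971256 -1.25476046  1.29782704  0.3922645   1.37160772
 -0.86462078]
lip [0.58568621 0.19995647 0.17869979]
('red', (196.8, 229.6, 113))
('red', (397.4, 191.0, 75))
('blue', (402.5, 265.8, 392))
('blue', (410.1, 229.9, 94))
('blue', (370.9, 207.9, 63))
('blue', (465.7, 174.9, 428))
('blue', (402.1, 138.5, 591))
('blue', (148.3, 116.3, 1139))
('blue', (313.4, 32.3, 7431))
```

```bash
python3 -m crank '[[[-0.17,-0.05,0.63,0,0,0,1],[-0.17,-0.05,0.63,0,0,0,1],[-0.17,-0.05,0.62,0,0,0,1],[0,0,0,0,0,0,1],[-0.16,0,-0.47,0,1,0,1],[-0.16,0,-0.47,0,1,0,1],[-0.16,0,-0.47,0,1,0,1],[0,0,0,0,0,0,1]]]'
python3 -m crank '[[[0,0,0,0,0,0,1],[0,0,0,0,0,0,1],[0,0,0,0,0,0,1],[0,0,-0.2,0,0.7,0,1],[0,0,0,0,0,0,1],[0,0,0,0,0,0,1],[0,0,0,0,0,0,1]]]'
python3 -c "
from h import *
plan((.587,.356,.215),88);s=status.read_state();print(s['wrist_force'])
q=s['tcp_rot'];Rt=R.from_quat([q[1],q[2],q[3],q[0]]).as_matrix();print('lip',Rt@[-.18,0,.062]+s['position'])
e=snap('scene');d=snap('top');print(*[(k,b[:3]) for k in('red','blue') for b in blobs(e['im'],k,60,9)],sep='\n');print(*[(k,b[:3]) for k in('red','blue') for b in blobs(d['im'],k,60,9)],sep='\n')"
```

```text
t: 42.5
position: [0.5872, 0.3146, 0.261]
tcp_rot: [-0.213, 0.689, 0.655, 0.224]
wrist_force: [1.7, -1.4, -2.7]
width: 0.158
grip_force: 55.0
t: 43.2
position: [0.5826, 0.3162, 0.2668]
tcp_rot: [-0.238, 0.677, 0.651, 0.247]
wrist_force: [0.6, 0.4, -1.7]
width: 0.153
grip_force: 55.0
pos [0.5826 0.3162 0.2668] yaw 87.73 t 43.2 shift [-0.07   0.07   1.634] turn -0.05 tilt 40.12
[ 0.58205728  0.42234748 -1.67487074]
lip [0.57871741 0.21854766 0.10337782]
('red', (196.8, 229.7, 113))
('red', (398.3, 191.4, 61))
('blue', (402.5, 265.9, 393))
('blue', (410.1, 229.9, 94))
('blue', (372.9, 205.5, 202))
('blue', (465.7, 174.9, 427))
('blue', (147.3, 116.5, 1072))
('blue', (286.8, 52.1, 1815))
('red', (142.2, 195.2, 281))
('red', (462.1, 97.6, 371))
('blue', (185.4, 186.6, 1052))
```

The blue blob left the scoop (scene (402,138) gone) and the one in the blue cell grew, (373,205). Lift, level and return.

```bash
python3 -m crank '[[[0.6,0,-0.8,0,0,0,1],[0.6,0,-0.8,0,0,0,1],[0,0,0,0,-1,0,1],[0,0,0,0,-1,0,1],[0,0,0,0,-1,0,1],[0,0,0,0,-1,0,1],[0,0,0,0,-1,0,1],[0,0,0,0,-1,0,1]]]'
python3 -m crank '[[[0,0,0,0,-0.7,0,1],[-0.8,0.3,0.1,0,0,0,1],[-0.9,0.3,0.1,0,0,0,1],[-0.9,0.3,0.1,0,0,0,1],[-0.9,0.3,0.1,0,0,0,1],[-0.9,0.3,0.1,0,0,0,1],[-0.9,0.3,0.1,0,0,0,1],[0,0,0,0,0,0,1]]]'
python3 -m crank '[[[0,0,0,0,0,1,1],[0,0,0,0,0,1,1],[0,0,0,0,0,1,1],[0,0,0,0,0,1,1],[0,0,0,0,0,1,1],[0,0,0,0,0,1,1],[0,0,0,0,0,1,1],[0,0,0,0,0,1,1]]]'
python3 -m crank '[[[0,0,0,0,0,1,1],[0,0,0,0,0,1,1],[0,0,0,0,0,1,1],[0,0,0,0,0,1,1],[0,0,0,0,0,1,1],[0,0,0,0,0,1,1],[0,0,0,0,0,0,1]]]'
python3 -c "
from h import *
plan((.6668,-.0302,.15),3.62)"
```

```text
t: 44.1
position: [0.5827, 0.3112, 0.3475]
tcp_rot: [-0.023, 0.721, 0.692, 0.026]
wrist_force: [-0.2, -0.0, -1.8]
width: 0.156
grip_force: 55.0
t: 44.9
position: [0.6481, 0.0891, 0.3214]
tcp_rot: [0.001, 0.725, 0.689, -0.001]
wrist_force: [0.6, 0.1, -1.0]
width: 0.161
grip_force: 55.0
t: 45.7
position: [0.6459, 0.0968, 0.3226]
tcp_rot: [0.0, 0.941, 0.337, 0.0]
wrist_force: [-0.2, 0.4, -1.0]
width: 0.158
grip_force: 55.0
t: 46.4
position: [0.6459, 0.0968, 0.3227]
tcp_rot: [0.0, 1.0, 0.031, 0.0]
wrist_force: [0.4, 0.7, -1.8]
width: 0.157
grip_force: 55.0
pos [0.6459 0.0968 0.3227] yaw 3.57 t 46.4 shift [0.321 3.2   4.318] turn -0.01 tilt 0.03
```

```bash
python3 -m crank '[[[0.08,0.6,0.3,0,0,0,1],[0.08,0.7,0.5,0,0,0,1],[0.08,0.7,0.6,0,0,0,1],[0.08,0.7,0.6,0,0,0,1],[0,0.5,0.6,0,0,0,1],[0,0,0.9,0,0,0,1],[0,0,0.8,0,0,0,1],[0,0,0,0,0,0,1]]]'
python3 -m crank '[[[0,0,0,0,0,0,1]]]'
python3 -c "
from h import *
plan((.6668,-.0302,.074),3.62)"
```

```text
t: 47.2
position: [0.6644, -0.0312, 0.1458]
tcp_rot: [-0.0, 0.999, 0.033, -0.004]
wrist_force: [-0.9, -1.3, -2.3]
width: 0.159
grip_force: 55.0
t: 47.3
position: [0.6671, -0.0306, 0.1513]
tcp_rot: [-0.0, 0.999, 0.033, 0.0]
wrist_force: [0.7, 0.6, 0.1]
width: 0.157
grip_force: 55.0
pos [ 0.6671 -0.0306  0.1513] yaw 3.76 t 47.3 shift [-0.007 -0.009  1.932] turn 0.02 tilt 0.02
```

```bash
python3 -m crank '[[[0,0,0.6,0,0,0.02,1],[0,0,0.6,0,0,0,1],[0,0,0.5,0,0,0,1],[0,0,0.2,0,0,0,1],[0,0,0.06,0,0,0,1],[0,0,0,0,0,0,1],[0,0,0,0,0,0,1]]]'
python3 -c "
from h import *
plan((.6668,-.0302,.070),3.62);s=status.read_state();print(s['wrist_force'],s['ft_torque'])"
```

```text
t: 48.0
position: [0.6678, -0.0311, 0.0737]
tcp_rot: [0.0, 1.0, 0.031, 0.001]
wrist_force: [-0.8, 0.0, -1.4]
width: 0.158
grip_force: 55.0
pos [ 0.6678 -0.0311  0.0737] yaw 3.5 t 48.0 shift [-0.024 -0.024  0.093] turn -0.02 tilt 0.13
[-0.83655409  0.00346135 -1.41013151] [ 0.03092079 -0.06150788 -0.01742164]
```

```bash
python3 -m crank '[[[-0.02,-0.02,0.08,0,0,-0.02,1],[0,0,0.02,0,0,0,1],[0,0,0,0,0,0,1]]]'
python3 -m crank '[[[0,0,0,0,0,0,0],[0,0,0,0,0,0,-0.5],[0,0,0,0,0,0,-0.5],[0,0,0,0,0,0,-1],[0,0,-0.5,0,0,0,-1],[0,0,-1,0,0,0,-1],[0,0,-1,0,0,0,-1],[0,0,-1,0,0,0,-1]]]'
python3 -m crank '[[[-0.6,0.8,-0.3,0,0,0,-1],[-0.6,0.8,0,0,0,0,-1],[-0.6,0.8,0,0,0,0,-1],[-0.6,0.8,0,0,0,0,-1],[-0.6,0.8,0,0,0,0,-1],[-0.6,0.8,0,0,0,0,-1],[-0.6,0.8,0,0,0,0,-1],[0,0,0,0,0,0,-1]]]'
python3 -m crank '[[[0,0,0,0,0,0,-1]]]'
python3 - <<'E'
from h import *
import pickle
w=snap('wrist');d=snap('top');e=snap('scene');plan((.499,-.4115,.2),-77)
pickle.dump(w,open('w10.pkl','wb'));pickle.dump(d,open('d10.pkl','wb'));pickle.dump(e,open('e10.pkl','wb'))
f=lambda im,s:cv2.resize(im,None,fx=s,fy=s,interpolation=cv2.INTER_CUBIC)
top=np.hstack([f(d['im'][135:265,95:225],2.2),f(d['im'][130:240,235:305],2.2).copy()[:286],])
def fit(a,h,wd):
    o=np.zeros((h,wd,3),np.uint8);o[:min(h,a.shape[0]),:min(wd,a.shape[1])]=a[:h,:wd];return o
A=np.hstack([fit(f(d['im'][140:260,100:220],2.3),280,280),fit(f(d['im'][130:240,235:305],2.3),280,165),fit(f(e['im'][140:240,290:440],2.3),280,345)])
B=fit(np.hstack([w['im'][:310,60:],]),310,790)
cv2.imwrite('pics/w10.png',np.vstack([A,B]))
E
```

```text
t: 48.3
position: [0.6672, -0.0305, 0.0706]
tcp_rot: [0.0, 1.0, 0.031, 0.001]
wrist_force: [-2.9, -0.5, 12.5]
width: 0.153
grip_force: 55.0
t: 49.1
position: [0.6658, -0.0304, 0.2094]
tcp_rot: [-0.0, 0.999, 0.032, -0.0]
wrist_force: [-0.5, -1.0, 0.8]
width: 0.798
grip_force: 0.0
t: 49.9
position: [0.509, -0.271, 0.2197]
tcp_rot: [0.001, 1.0, 0.027, -0.001]
wrist_force: [0.9, -0.1, 0.4]
width: 0.998
grip_force: 0.0
t: 50.0
position: [0.512, -0.2655, 0.22]
tcp_rot: [0.0, 1.0, 0.03, -0.0]
wrist_force: [0.6, 0.5, -0.3]
width: 0.999
grip_force: 0.0
pos [ 0.5133 -0.2631  0.2201] yaw 3.75 t 50.15 shift [-0.599  3.678  0.502] turn 13.46 tilt 0.03Traceback (most recent call last):
  File "<stdin>", line 6, in <module>
    return _nx.concatenate(arrs, 1, dtype=dtype, casting=casting)
           ~~~~~~~~~~~~~~~^^^^^^^^^^^^^^^^^^^^^^^^^^^^^^^^^^^^^^^
ValueError: all the input array dimensions except for the concatenation axis must match exactly, but along dimension 0, the array at index 0 has size 286 and the array at index 1 has size 242
```

```bash
python3 - <<'E'
from h import *
import pickle
w,d,e=[pickle.load(open(n,'rb')) for n in('w10.pkl','d10.pkl','e10.pkl')]
f=lambda im,s:cv2.resize(im,None,fx=s,fy=s,interpolation=cv2.INTER_CUBIC)
def fit(a,h,wd):
    o=np.zeros((h,wd,3),np.uint8);o[:min(h,a.shape[0]),:min(wd,a.shape[1])]=a[:h,:wd];return o
A=np.hstack([fit(f(d['im'][140:260,100:220],2.3),280,280),fit(f(d['im'][130:240,235:305],2.3),280,165),fit(f(e['im'][140:240,290:440],2.3),280,345)])
cv2.imwrite('pics/w10.png',np.vstack([A,fit(w['im'],310,790)]))
E
```

```text
(no output)
```

View pics/w10.png

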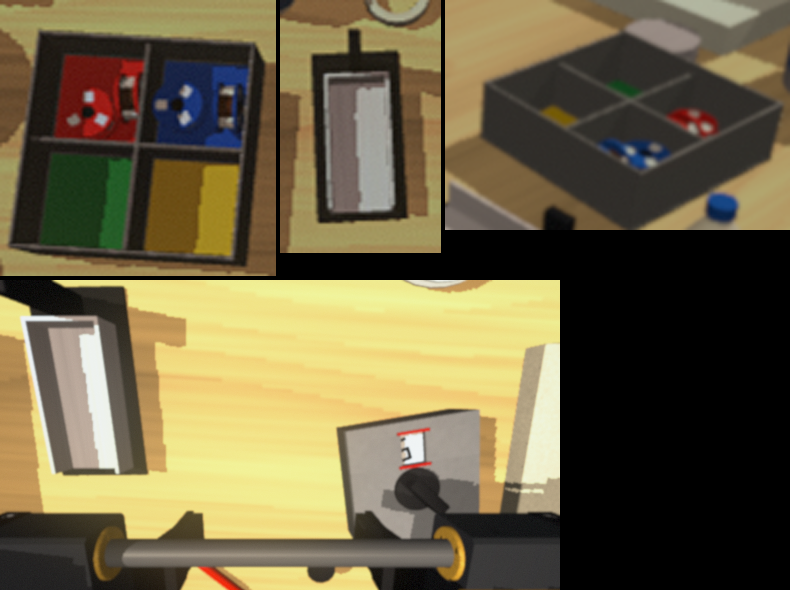

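All four spools are in their cells: in the top crop, reds at (90,110) and (130,85), blues at (180,105) and (228,100). The scoop sits empty and square on its pad. Next, the counter.

```bash
python3 -m crank '[[[-0.3,0.85,0,0,0,0,-1],[-0.3,0.85,0,0,0,0,-1],[-0.3,0.85,0,0,0,0,-1],[-0.3,0.85,0,0,0,0,-1],[-0.3,0,0,0,0,0,-1],[0,0,0,0,0,0,-1],[0,0,0,0,0,0,-1]]]'
python3 - <<'E'
from h import *
import pickle
w=snap('wrist');pickle.dump(w,open('w11.pkl','wb'));plan((.499,-.4115,.2),12.7)
cx,cy=map(int,proj(w,(.499,-.4115,.07)));print(cx,cy)
y0=max(cy-115,0);x0=max(cx-130,0)
print(x0,y0);cv2.imwrite('pics/w11.png',cv2.resize(w['im'][y0:y0+190,x0:x0+260],None,fx=3,fy=3,interpolation=cv2.INTER_CUBIC))
E
```

```text
t: 50.85
position: [0.4625, -0.4024, 0.2202]
tcp_rot: [-0.0, 0.999, 0.033, 0.0]
wrist_force: [0.6, 0.6, -0.1]
width: 1.0
grip_force: 0.0
pos [ 0.4627 -0.4023  0.2203] yaw 3.78 t 50.9 shift [0.89  0.29  0.509] turn -1.49 tilt 0.05
290 156
160 41
```

View pics/w11.png

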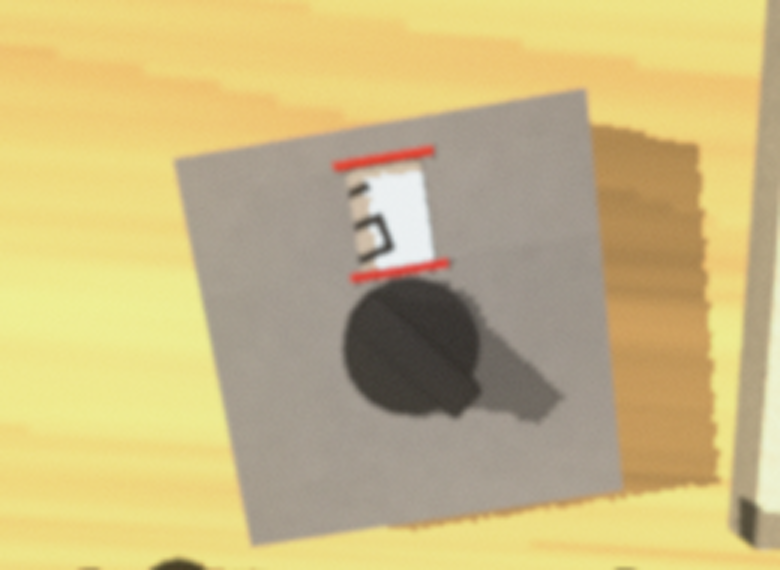

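Crop: the window at (390,215) shows the right half of a 6, shifted left. The knob disc is centred at (411,345), with the bar running from upper left to lower right, end at (470,400). The numeral and bar together give a joint value of about 3.75–3.85.

```bash
python3 - <<'E'
from h import *
import pickle
np.set_printoptions(precision=4,suppress=True)
w,w10,d=[pickle.load(open(n,'rb')) for n in('w11.pkl','w10.pkl','d10.pkl')]
F=lambda p:(160+p[0]/3,41+p[1]/3)
X=np.array([onz(w,F(p),.058)[:2] for p in((175,160),(585,90),(622,485),(252,545))])
ang=lambda a,b:np.degrees(np.arctan2(*(a-b)[::-1]))
print("housing",X.mean(0),[np.linalg.norm(X[i]-X[(i+1)%4]).round(4) for i in range(4)],"yaw",ang(X[0],X[3]),ang(X[1],X[2]),ang(X[0],X[1])-90,ang(X[3],X[2])-90)
M=[onz(w,F(p),.058)[:2] for p in((333,167),(434,152),(352,278),(449,264))]; wc=np.mean(M,0); print("window",wc,ang(M[0],M[1])-90)
disc=onz(w,F((411,346)),.06)[:2];print("disc@.06",disc,"dir to window",ang(wc,disc),np.linalg.norm(wc-disc))
# bar edges at top face z=.092
for a,b in(((375,297),(480,385)),((357,322),(460,415))):
    A,B=onz(w,F(a),.092)[:2],onz(w,F(b),.092)[:2];print("bar edge",A,B,ang(A,B))
v=hsv(w['im'])[2]
print(v[134:184:2,272:326:2])
print("end@.092",onz(w,F((470,400)),.092)[:2])
E
```

```text
housing [ 0.5037 -0.4176] [np.float64(0.1387), np.float64(0.1373), np.float64(0.1395), np.float64(0.1386)] yaw 12.905603404516173 13.210144731054147 12.884959444723265 13.442467254297668
window [ 0.5421 -0.4088] 11.79092662128268
disc@.06 [ 0.4987 -0.4188] dir to window 12.91284304318627 0.044606654083195973
bar edge [ 0.5165 -0.4042] [ 0.491  -0.4398] 54.50562230322391
bar edge [ 0.5084 -0.399 ] [ 0.4809 -0.4344] 52.08332733911827
[[163 164 183 198 200 189 173 169 151 111  99  87  79  80  92 109 124 133
  137 150 158 158 159 158 159 159 154]
 [162 162 164 157 159 156 135 106  80  66  66  65  65  62  65  66  68  76
   91 133 152 150 158 157 159 159 159]
 [164 162 161 164 152 114  76  63  63  59  62  65  66  65  65  62  64  64
   66  86 109 122 148 157 159 160 159]
 [165 164 163 157 116  72  62  61  58  59  60  61  62  64  64  63  63  66
   63  65  76 103 115 142 157 159 162]
 [163 166 159 128  74  65  65  67  60  59  60  58  59  60  59  59  59  58
   62  61  64  76 102 124 149 159 159]
 [165 165 142  82  66  65  68  65  63  60  58  57  58  57  61  57  58  59
   57  60  60  66  86 107
[... 1488 characters left out ...]
 164 164 157 121  74  66  65  65  67  66  66  66  63  62  63  64  65
   67  68  65  63  63  67  92 108 109]
 [161 163 164 166 157 120  78  66  66  66  68  66  66  66  66  64  63  65
   65  65  68  67  68  90 111 112 110]
 [160 162 163 165 165 159 136 106  77  68  67  65  66  65  67  68  68  71
   66  68  65  73 101 120 122 115 112]
 [162 162 164 164 163 164 164 157 137 114  98  91  84  78  79  90 107 112
   96  73  72 118 155 157 156 150 144]
 [162 162 163 164 163 164 162 163 164 161 158 155 148 141 140 145 158 158
  154 133 128 154 163 161 162 164 163]
 [163 161 162 163 164 163 161 164 165 164 165 165 162 161 164 164 164 163
  163 160 162 163 163 161 163 165 165]]
end@.092 [ 0.486  -0.4371]
```

```bash
python3 -m crank '[[[0.44,0.24,0,0,0,0,-1],[0.43,0.24,0,0,0,0,-1],[0,0,0.4,0,0,-1,-1],[0,0,0.4,0,0,-1,-1],[0,0,0.4,0,0,-1,-1],[0,0,0.4,0,0,-1,-1],[0,0,0.4,0,0,-1,-1],[0,0,0.4,0,0,-1,-1]]]'
python3 -m crank '[[[0,0,0,0,0,-1,-1],[0,0,0,0,0,-1,-1],[0,0,0,0,0,-0.2,-1],[0,0,0,0,0,0,-1],[0,0,0,0,0,0,-1]]]'
python3 -c "
from h import *
plan((.4988,-.419,.068),53);print(status.read_state()['joints'])"
```

```text
t: 51.7
position: [0.4986, -0.4194, 0.1238]
tcp_rot: [0.0, 0.94, 0.342, 0.0]
wrist_force: [0.1, -0.3, 0.5]
width: 1.002
grip_force: 0.0
t: 52.2
position: [0.4977, -0.4206, 0.1243]
tcp_rot: [0.0, 0.896, 0.444, 0.0]
wrist_force: [-0.5, 0.1, 0.8]
width: 1.001
grip_force: 0.0
pos [ 0.4977 -0.4206  0.1243] yaw 52.73 t 52.2 shift [ 0.049 -0.003  1.407] turn -0.05 tilt 0.03
[ 1.17458362  0.57132136 -0.75945896  1.47217421  0.401979    1.25785615
 -0.27979499]
```

```bash
python3 -m crank '[[[0.05,0,0.7,0,0,0,-1],[0,0,0.6,0,0,0,-0.5],[0,0,0.1,0,0,0,0],[0,0,0,0,0,0,1],[0,0,0,0,0,0,1],[0,0,0,0,0,0,1],[0,0,0,0,0,0,1],[0,0,0,0,0,0,1]]]' 20
python3 -m crank '[[[0,0,0,0,0,0,1],[0,0,0,0,0,0,1],[0,0,0,0,0,0,1],[0,0,0,0,0,0,1]]]'
python3 -c "
from h import *
plan((.4988,-.419,.068),-29.55);s=status.read_state();print(s['wrist_force'],s['ft_torque'])"
```

```text
t: 53.0
position: [0.4986, -0.4198, 0.0687]
tcp_rot: [0.0, 0.896, 0.445, 0.0]
wrist_force: [0.5, -0.5, -0.2]
width: 0.45
grip_force: 0.0
t: 53.4
position: [0.4985, -0.4197, 0.0681]
tcp_rot: [0.0, 0.896, 0.445, 0.0]
wrist_force: [0.6, -0.1, -0.7]
width: 0.161
grip_force: 20.0
pos [ 0.4985 -0.4197  0.0681] yaw 52.81 t 53.4 shift [ 0.018 -0.004  0.002] turn 13.73 tilt 0.03
[ 0.59230256 -0.09267794 -0.6670938 ] [-0.15775178 -0.27539144 -0.07300322]
```

```bash
python3 -m crank '[[[0,0,0,0,0,0.6,1],[0,0,0,0,0,0.8,1],[0,0,0,0,0,0.8,1],[0,0,0,0,0,0.8,1],[0,0,0,0,0,0.8,1],[0,0,0,0,0,0.8,1],[0,0,0,0,0,0.8,1],[0,0,0,0,0,0.8,1]]]' 25
python3 -m crank '[[[0,0,0,0,0,0.8,1],[0,0,0,0,0,0.8,1],[0,0,0,0,0,0.8,1],[0,0,0,0,0,0.8,1],[0,0,0,0,0,0.8,1],[0,0,0,0,0,0.8,1],[0,0,0,0,0,0.8,1],[0,0,0,0,0,0.8,1]]]'
python3 -m crank '[[[0,0,0,0,0,0.7,1],[0,0,0,0,0,0.4,1],[0,0,0,0,0,0,1],[0,0,0,0,0,0,1]]]'
python3 -c "
from h import *
plan((.4988,-.419,.068),-29.55);s=status.read_state();print(s['wrist_force'],s['ft_torque'])"
```

```text
t: 54.2
position: [0.498, -0.419, 0.0681]
tcp_rot: [-0.0, 0.991, 0.134, -0.0]
wrist_force: [-2.7, 2.5, 2.2]
width: 0.156
grip_force: 25.0
t: 55.0
position: [0.4981, -0.4181, 0.068]
tcp_rot: [-0.001, 0.98, -0.199, -0.001]
wrist_force: [-4.1, 4.7, 3.5]
width: 0.164
grip_force: 25.0
t: 55.4
position: [0.4982, -0.4179, 0.068]
tcp_rot: [-0.001, 0.967, -0.253, -0.001]
wrist_force: [-4.4, 4.7, 5.0]
width: 0.158
grip_force: 25.0
pos [ 0.4982 -0.4179  0.068 ] yaw -29.34 t 55.4 shift [0.027 0.016 0.   ] turn 0.04 tilt 0.14
[-4.35105606  4.71259863  5.04992957] [ 1.17976151  0.6742437  -0.03912834]
```

Open, rise, back off and check the numeral.

```bash
python3 -m crank '[[[0,0,0,0,0,0.03,1],[0,0,0,0,0,0,0.3],[0,0,0,0,0,0,-0.2],[0,0,0,0,0,0,-0.5],[0,0,0,0,0,0,-0.5],[0,0,-0.7,0,0,0,-0.8],[0,0,-1,0,0,0,-1],[0,0,-1,0,0,0,-1]]]'
python3 -m crank '[[[-0.7,0.5,-0.9,0,0,-0.9,-1],[-0.3,0.2,-0.3,0,0,-1,-1],[0,0,0,0,0,-1,-1],[0,0,0,0,0,-1,-1],[0,0,0,0,0,-1,-1],[0,0,0,0,0,-1,-1],[0,0,0,0,0,0,-1],[0,0,0,0,0,0,-1]]]'
python3 - <<'E'
from h import *
w=snap('wrist'); plan((.46,-.40,.22),12.95)
# rectify window (housing frame, z=.058): rows along -x, columns along -y
a=np.radians(12.95); ex=np.array([np.cos(a),np.sin(a)]);ey=np.array([-np.sin(a),np.cos(a)]);wc=np.array([.4987,-.4187])+.0448*ex
src=np.float32([proj(w,[*(wc+u*ex+v*ey),.058]) for u,v in((.019,.017),(.019,-.017),(-.019,-.017),(-.019,.017))])
H=cv2.getPerspectiveTransform(src,np.float32([[0,0],[34,0],[34,38],[0,38]]))
o=cv2.warpPerspective(w['im'],H,(34,38)); g=cv2.cvtColor(o,cv2.COLOR_BGR2GRAY); s=hsv(o)[1]
for r_ in range(0,38): print(''.join('r' if s[r_,c]>120 else '#' if g[r_,c]<95 else '+' if g[r_,c]<150 else '.' for c in range(34)))
# bar direction
d=snap('top')
print(*[(k,b[:3],onz(d,b[:2],.02)[:2].round(4)) for k in('red','blue') for b in blobs(d['im'],k,100,9)],sep='\n')
E
```

```text
t: 56.2
position: [0.498, -0.4193, 0.177]
tcp_rot: [-0.0, 0.967, -0.255, -0.0]
wrist_force: [0.4, -0.2, -1.2]
width: 0.711
grip_force: 0.0
t: 57.0
position: [0.4499, -0.4256, 0.224]
tcp_rot: [0.0, 0.999, 0.049, 0.0]
wrist_force: [-0.0, 0.1, -0.6]
width: 0.997
grip_force: 0.0
pos [ 0.4499 -0.4256  0.224 ] yaw 5.66 t 57.05 shift [ 0.315 -0.611  0.101] turn -1.21 tilt 0.01
rrrrrrrrrrrrrrrrrrrrrrrrrrrrrrrrrr
+rrrrrrrrrrrrrrrrrrrrrrrrrrrrrrrr+
++++++++++++++++++++++++++++++++++
+++++.............................
.+++..............................
..................................
..................................
..................................
.........++............+..........
.........+++..........++..........
.........+#+..........++..........
..+......+#+..........++..........
.........+#+..........+++.........
.........+++..........+++.........
.........+++..........+++.........
.........+++..........+++.........
..+......+++..........+++.........
..++.....+#+..........++..........
..+......+##++++++++++#+..........
.........+###+++++######+.........
..........++++++++++++##+.........
......................+++.........
......................+++.........
......................+++.........
......................+++.........
......................+++.........
......................++..........
......................++..........
......................++..........
......................++..........
...+...................+..........
..++..............................
..+++.............................
..+++.............................
..++..............................
+++++..........................+++
+rrrrrrrrr...................rrrrr
rrrrrrrrrrrrrrrrrrrrrrrrrrrrrrrrrr
('red', (327.6, 279.2, 165), array([ 0.3329, -0.1992]))
('red', (142.8, 182.3, 1159), array([0.5899, 0.3174]))
('red', (462.2, 97.3, 363), array([ 0.8672, -0.5946]))
('blue', (186.9, 185.0, 1306), array([0.5848, 0.1937]))
```

The numeral 4 is upright and centred, spanning columns 10–24 of 34. No red or blue spools are left on the bench. Handing in.

```bash
python3 -c "
from cell import r
print(r.finish_job())"
```

```text
the job is handed in; nothing more can be done
None
```

Job handed in: both red and both blue spools are in the cells of their colours (reds tipped first), the scoop is back upright on its pad, and the counter shows 4, centred.

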